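# Tumble a batch in the hand-cranked deburring barrel and stop it hatch-up

## Task

Give the batch in the deburring barrel a short tumble: turn the handwheel by its handle, either way round, until the barrel itself makes about ten turns a minute, and keep the barrel between eight and twelve turns a minute for eight seconds without a break. Then bring the barrel to rest with its hatch straight up, ready to unload, and let go of the handle. Never let the barrel exceed fifteen turns a minute, drive it by the handwheel only without touching the barrel, and leave the other things on the bench alone.

Things in the scene. Friction and masses are not known exactly. Their poses are not given: they have to be found in the camera images.
- tumbler: fixed green trestle frame of the deburring barrel. Origin on the bench under the barrel's middle; z up, y along the level axle, which lies at x 0, z 170 mm above the bench; the handwheel is at the -y end, the robot on the -x side. The frame (trestles, feet) spans x -150 to 150 and y -170 to 170 mm
- barrel: closed, loaded octagonal steel drum, 200 mm long, 196 mm across flats, round end plates of radius 110 mm, hatch on one flat; turns freely without limit. Origin mid-axle, y along the axle (the tumbler's y), z from the axle out through the hatch's middle: hatch straight up when z points up. Nominal: 18 kg, inertia about the axle 0.093 kg m2 (hidden load, -10 to +50 %)
- hatch (a point): middle of the hatch's outer face, 107 mm from the axle: aluminium plate 70 x 144 mm with two clamp bars and a small bar handle on one of the eight flats; each end plate has a brass breather plug on the hatch's side. The barrel is unbalanced: heavy on the hatch side, about 0.048 N m of torque with the hatch level with the axle. Bearing drag about 0.09 N m dry plus 0.05 N m per rad/s
- shaft (a point): fixed point on the axle's line in the plane of the handle's centre (tumbler frame 0, -302, 170 mm): the centre of the circle, radius 75 mm in the tumbler's x-z plane, on which the handle's centre goes round, without limit, both ways. The handwheel is balanced and stays about where it is left
- grip (a point): centre of the handwheel's handle, a black round grip 28 mm thick, 100 mm long, level along the tumbler's y (y -252 to -352 mm), standing out to -y from the handwheel (dark, spoked, rim radius 75 mm, plane y -232 mm; counterweight across from the handle). It spins freely on its spindle, so a gripper pinching it from above can keep pointing down all the way round
- crank (a joint): angle of the handwheel relative to the barrel, rad, no limit; its rate is the slip. The wheel drives the axle through an oil-filled soft-start coupling (finned housing, radius 49 mm, behind it): torque on the barrel about 0.15 N m per rad/s of slip, same way round. So the barrel runs slower than the wheel, changes speed over about half a second and runs on when the wheel stops
- spray_can: bystander: black spray can, 66 mm across, 170 mm tall, standing; origin under its middle
- spanner: bystander: open-ended spanner, 200 mm long, lying flat; origin under its middle, x along it
- vblock: bystander: steel V-block 90 x 60 x 50 mm; origin under its middle
- pin_tray: bystander: grey open tray of turned steel pins, 170 x 140 x 50 mm; origin under its middle

How it is judged:
By the outcome, as a careful person would: the job done as asked, in the order asked, and still so for the second after the job is handed in, with the robot touching nothing.
It also fails if it takes over 72 s, if anything falls off the work surface, if the arm or the gripper's body presses on something with over 40 N, if the wrist force passes 120 N, or if a joint passes its speed limit or range.

## Robot

A 7-joint arm with a two-finger parallel gripper is mounted at the origin on the work surface. World frame = base frame: x ahead of the robot, y to its left, z up, the work surface at z = 0. Lengths are in m, angles in rad, forces in N, time in s.
With the tool pointing down it reaches from about 0.425 to 0.875 m from the base axis. Payload 8.4 kg.
Tool frame: the origin (TCP) lies midway between the tips of the shut fingers; the grasp point (between the pads) lies 19 mm behind it (manip.pinch_z is the distance from the TCP to the grasp point, in m); z points along the fingers, y is the line along which they close (so a half turn about z gives the same grasp; the last joint's range is limited). The gripper opens to 85 mm and grips with 20 to 120 N. Pads are 22 mm wide; open, the fingers measure 114 mm over their backs; the gripper's body (76 mm by 85 mm) begins 54 mm behind the grasp point. The pads swing forward as they close: fully open they stand 13 mm farther back than shut.
Start: joints at [-1.244, 0.333, 0.04, 1.465, -0.013, 1.343, -0.059], TCP at [0.268, 0.592, 0.205] pointing down, gripper open.
Joint ranges: [-2.58, 2.58], [-0.38, 2.09], [-1.3, 1.39], [0.25, 2.4], [-1.5, 4.64], [0.08, 2.09], [-2.65, 2.65]. Speed limits (rad/s): [2.22, 2.22, 2.79, 2.79, 3.14, 3.14, 3.14].

## Interface

Orientations are given as a unit quaternion [w, x, y, z].
In Python, from cell import manip gives the robot as it stands.
- The arm moves only by the tool jog_arm, never from a script. Its argument "commands" is a list of rows, each a list of 2 entries, a list of its own where there are three numbers: the shift along the world's x, y, z as a fraction of full scale, then the turn about the world's z as a fraction of full scale. A call has exactly 10 rows; each row shifts and turns the commanded pose from where the row before left it; what a row does not reach is not made up. Full scale, the value 1, is 0.8 m for a shift and pi/2 rad for a turn. A row lasts 1/12 s, in which the tool goes at most 41.7 mm and 7.16 degrees, less where a joint would pass 70% of its speed; a pose out of reach is approached as far as the arm can. A call with a number of a shift or a turn outside -1 to 1 is refused whole. A call with a gripper value outside its range is refused whole. "grip" is the closure, from -1 (fully open) to 1 (shut), set as the call begins (left out, the last holds). The fingers move at their own pace and stop on an object; the grip force is fixed at half the most. Time passes only in rows, so rows that do not move let the fingers close, or fill a call up. It gives the time, the measured TCP pose, the force, the opening and the grip force at its end, in the units of the state.
- manip.observe(): the state, without advancing time (a new reading comes with each control period).
- manip.grab_frame(name): name is "side" or "top"; returns a dict with "frame" (480x640x3 uint8, red, green, blue), "z_map" (480x640 float32, m along the optical axis (not along the pixel's ray), 0 where there is no reading), "fx", "fy", "cx", "cy" (pixels), "rvec" (rotation vector, rad) and "tvec" (3), from world to camera coordinates, as OpenCV has them. Camera axes: x right, y down, z forward; pixel columns grow to the right and rows downward; lengths in m; the calibration is good to about 2 mm. A picture is of the moment at which its call begins.
- manip.finish_job(): hands the job in; it is judged then, once.
The state is a dict: "clock": time; "joint_pos": joint angles; "joint_velocities": joint speeds; "joint_torque": joint torques, N m; "tcp_pos": TCP position; "ee_rot": TCP orientation; "contact_force": force on the tool from outside, world axes, zero at the start; "ft_torque": the same for the moment, N m; "width": finger opening in m; "grip_force": force on a finger pad.
Only numpy, scipy, OpenCV 4.12 (cv2) and the standard library are available. Lean on these libraries where they do the work, as an engineer would, in place of code of your own. Each camera call takes 0.05 s, during which the arm holds its last target. There are 200 camera calls.

## Working session

There is one attempt and no reset: what is moved stays moved. The work goes in short steps, Python scripts to look and compute and a tool call to move; the robot and the scene stay as the last step left them, time stands still between calls to the robot, and variables do not carry over. Pictures are saved under pics/ and viewed, at most 10 in all, crops included, and the job is handed in when it is done.

Besides the shell and the picture viewer there is one more tool, called after ">>>" as name([rows], argument=value, ...), one row to a line, values as JSON. jog_arm: Moves the arm, as the interface text tells. Its arguments: {"type":"object","properties":{"commands":{"type":"array"},"grip":{"type":"number"}},"required":["commands"]}

```bash
mkdir -p pics
cat > h.py <<'E'
import numpy as np, cv2
from cell import manip
def grab(n):
    f=manip.grab_frame(n); R=cv2.Rodrigues(np.array(f['rvec'],float))[0]; t=np.array(f['tvec'],float).ravel()
    z=f['z_map']; v,u=np.mgrid[0:480,0:640]
    P=np.stack([(u-f['cx'])/f['fx']*z,(v-f['cy'])/f['fy']*z,z],-1)
    W=(P-t)@R; W[z==0]=np.nan
    return f,W,R,t
def save(f,n): cv2.imwrite(n,cv2.cvtColor(f['frame'],cv2.COLOR_RGB2BGR))
E
python3 - <<'E'
from h import *
for n in('top','side'):
    f,W,R,t=grab(n); save(f,f'pics/{n}0.png'); np.save(n+'0.npy',W); print(n,-R.T@t,R[2])
s=manip.observe(); print(s)
print(manip.pinch_z)
E
```

```text
top [0.24125058 0.00590542 1.39508139] [ 0.20043066 -0.00320705 -0.97970264]
side [ 1.01820399 -0.67234318  0.91064299] [-0.4589424   0.60300303 -0.65250227]
{'clock': 0.1, 'joint_pos': array([-1.24417866,  0.33388424,  0.03986967,  1.46617524, -0.0133787 ,
        1.34329695, -0.05848341]), 'joint_velocities': array([ 0.00033513, -0.00060892,  0.00026998, -0.0022935 ,  0.00100446,
       -0.000274  ,  0.00146676]), 'joint_torque': array([ 4.68637358e-03, -6.60018754e+01,  1.37068503e+00, -4.06477869e+01,
        1.73019560e-02,  8.78517225e-03,  1.70566443e-05]), 'tcp_pos': array([0.26833765, 0.59153331, 0.20368547]), 'ee_rot': array([-9.86950635e-05,  2.11299315e-01,  9.77421116e-01, -7.42565430e-04]), 'contact_force': array([-0.33068843, -0.33157987, -0.47285363]), 'ft_torque': array([-0.03874163,  0.02620195,  0.08171418]), 'grip_force': 0.0, 'width': 0.08499455811434575}
0.0187
```

View pics/top0.png

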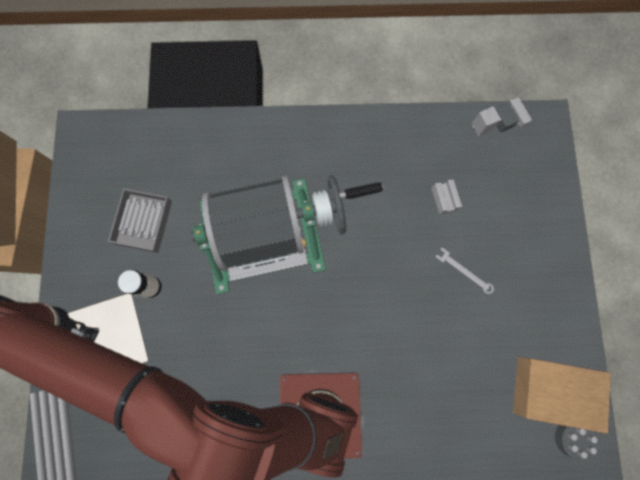

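View pics/side0.png

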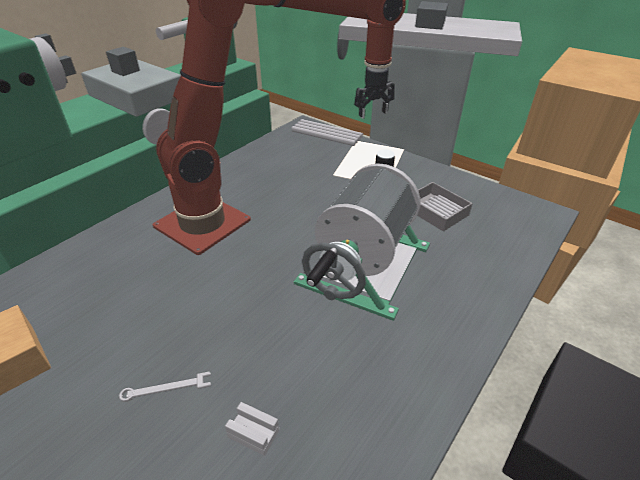

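The top view shows the barrel at about (255,225), the handle at (362,190), and the hatch on the robot's side at (265,265). In the side view the handle is at (322,267) and the wheel hub at about (335,272). Next I'll measure from both depth maps.

Run:
```python
from h import *
pts=[];rgb=[]
for n in('top','side'):
    W=np.load(n+'0.npy'); im=cv2.cvtColor(cv2.imread(f'pics/{n}0.png'),cv2.COLOR_BGR2RGB).astype(int)
    r,g,b=im[...,0],im[...,1],im[...,2]
    reg=(W[...,0]>.35)&(W[...,0]<.95)&(W[...,1]>-.3)&(W[...,1]<.4)&(W[...,2]<.4)
    gr=reg&(g>r+25)&(g>b+10)
    box=np.zeros_like(gr); 
    if n=='top': box[175:205,343:386]=1
    else: box[245:290,300:342]=1
    blk=reg&box&(im.sum(-1)<110)&(W[...,2]>.1)
    G=W[gr];H=W[blk]
    print(n,'green',len(G),'handle',len(H))
    m=H.mean(0);u,s,vt=np.linalg.svd(H-m);print(' handle mean',m,'dir',vt[0],'ext',np.ptp((H-m)@vt[0]), H.min(0),H.max(0))
    lo=G[G[:,2]<.045]; print(' low green',len(lo),lo[:,2].mean()); rc=cv2.minAreaRect(lo[:,:2].astype(np.float32)); print(rc)
    pts.append(G); np.savez(n+'seg.npz',G=G,H=H)
    br=reg&(r>g+30)&(g>b+20)&(W[...,2]>.05); ys,xs=np.nonzero(br); print(' brass',np.c_[xs,ys][:20].tolist(), W[br].mean(0) if br.any() else '')
```

```text
top green 1728 handle 40
 handle mean [ 0.58604982 -0.12237313  0.25369573] dir [-0.22519555  0.97429479 -0.00605255] ext 0.08465026157805428 [ 0.57692815 -0.1658711   0.2479856 ] [ 0.60883706 -0.08454993  0.26062105]
 low green 942 0.014255056328994915
((0.5316780209541321, 0.17137137055397034), (0.2998122274875641, 0.3424367904663086), 11.542932510375977)
 brass [] 
side green 1517 handle 98
 handle mean [ 0.60914172 -0.14039045  0.25060601] dir [ 0.15112613 -0.98832527 -0.01934066] ext 0.09046185127019925 [ 0.58267053 -0.17602332  0.24186418] [ 0.619409   -0.08437187  0.25941707]
 low green 1228 0.013875729245315743
((0.531032919883728, 0.16854265332221985), (0.30719876289367676, 0.34429624676704407), 11.352254867553711)
 brass [[347, 240], [348, 240], [346, 241], [347, 241], [347, 242], [347, 243]] [0.56406917 0.02134625 0.2039946 ]
```

```bash
cat >> h.py <<'E'
C=np.array([.5313,.170]); PSI=np.deg2rad(11.45)
ex=np.array([np.cos(PSI),np.sin(PSI),0]); ey=np.array([-np.sin(PSI),np.cos(PSI),0])
def loc(W):
    d=W-np.array([C[0],C[1],0]); return np.stack([d@ex,d@ey,d[...,2]],-1)
def barrel_pts(W):
    L=loc(W.reshape(-1,3)); r=np.hypot(L[:,0],L[:,2]-.17)
    return L[(np.abs(L[:,1])<.09)&(r>.09)&(r<.122)&(L[:,2]>.1)]
def barrel_cost(L,th,dx=0,dz=0):
    # th: hatch angle from up, positive toward +x
    x,z=L[:,0]-dx,L[:,2]-.17-dz; r=np.hypot(x,z); ph=np.arctan2(x,z)-th
    k=np.round(ph/(np.pi/4)); a=ph-k*np.pi/4; d=r*np.cos(a); t=r*np.sin(a)
    m=np.where((k%8==0)&(np.abs(t)<.035)&(np.abs(L[:,1])<.072),.107,.098)
    return np.mean(np.minimum(np.abs(d-m),.006))
def barrel_angle(Ls,dx=0,dz=0):
    L=np.vstack(Ls); g=np.deg2rad(np.arange(-180,180,1.)); c=[barrel_cost(L,a,dx,dz) for a in g]
    a=g[np.argmin(c)]; f=np.deg2rad(np.arange(-1,1.01,.1))+a; cf=[barrel_cost(L,q,dx,dz) for q in f]
    far=np.abs((g-a+np.pi)%(2*np.pi)-np.pi)>.3
    return np.rad2deg(f[np.argmin(cf)]),min(cf)*1e3,np.min(np.array(c)[far])*1e3,len(L)
E
python3 - <<'E'
from h import *
from scipy.optimize import least_squares, minimize
for n in('top','side'):
    W=np.load(n+'0.npy'); L=barrel_pts(W); print(n,barrel_angle([L]))
    a=np.deg2rad(barrel_angle([L])[0])
    r=minimize(lambda p:barrel_cost(L,p[0],p[1],p[2]),[a,0,0],method='Nelder-Mead',options=dict(initial_simplex=[[a,0,0],[a+.03,0,0],[a,.004,0],[a,0,.004]])); print(' refined',np.rad2deg(r.x[0]),r.x[1:]*1e3,r.fun*1e3)
    H=loc(np.load(n+'seg.npz')['H']); H=H[H[:,1]<-.25]
    s=least_squares(lambda p:np.hypot(H[:,0]-p[0],H[:,2]-p[1])-.014,[0,.245],loss='soft_l1',f_scale=.002)
    print(' handle xz',s.x*1e3,'rms',np.std(s.fun)*1e3,'y',H[:,1].min(),H[:,1].max(),'rad',np.hypot(s.x[0],s.x[1]-.17), np.rad2deg(np.arctan2(s.x[0],s.x[1]-.17)))
W=np.load('side0.npy'); print('brass',loc(W[241,347]))
# other objects near
W=np.load('top0.npy'); 
for nm,(u,v) in dict(can=(131,282),vb=(447,197),sp=(465,271),tray=(140,220)).items(): print(nm,W[v,u])
print('shaft world',C-.302*ey[:2], 'grip at top')
E
```

```text
top (np.float64(-116.6), np.float64(1.6320929475451826), np.float64(1.6644665841449), 5490)
 refined -116.42505112714142 [ 1.01960023 -0.29303999] 1.5083651097219182
 handle xz [  5.36192448 245.8987003 ] rms 1.6013627403447679 y -0.34299441033571826 -0.2587067453168712 rad 0.07608786330036313 4.040992528628747
side (np.float64(-161.7), np.float64(1.9510123070898773), np.float64(1.9537463142321283), 2999)
 refined -161.79693564755868 [3.08454912 0.58034926] 0.8773899741520328
 handle xz [  6.14581318 243.7474318 ] rms 2.020459782267433 y -0.35366351669753 -0.2632114676788566 rad 0.07400307234321649 4.763791266279952
brass [ 0.0025673  -0.15216519  0.20448973]
can [0.37549766 0.50138919 0.16894072]
vb [ 0.63524835 -0.41146501  0.025838  ]
sp [ 0.40469869 -0.45387849  0.00598995]
tray [0.58321728 0.54396113 0.02284321]
shaft world [ 0.59125084 -0.12598969] grip at top
```

Run:
```python
from h import *
a=cv2.imread('pics/top0.png')[165:305,180:350]; b=cv2.imread('pics/side0.png')[150:330,290:440]
a=cv2.resize(a,(400,330),interpolation=cv2.INTER_CUBIC); b=cv2.resize(b,(400,480),interpolation=cv2.INTER_CUBIC)
o=np.zeros((480,800,3),np.uint8); o[:330,:400]=a; o[:,400:]=b; cv2.imwrite('pics/crop0.png',o)
L=barrel_pts(np.load('top0.npy')); ph=np.degrees(np.arctan2(L[:,0],L[:,2]-.17)); r=np.hypot(L[:,0],L[:,2]-.17)*1e3
for k in range(-130,100,5):
    m=(ph>=k)&(ph<k+5)&(abs(L[:,1])<.06)
    if m.any(): print(k,m.sum(),round(np.median(r[m]),1),end='; ')
```

```text
-120 25 118.5; -115 24 118.3; -105 14 110.0; -100 104 108.6; -95 76 103.8; -90 70 100.6; -85 71 98.7; -80 70 97.2; -75 68 96.9; -70 72 97.2; -65 69 98.4; -60 77 99.7; -55 82 102.5; -50 163 103.9; -45 157 101.0; -40 159 98.9; -35 151 97.9; -30 154 97.5; -25 154 97.6; -20 158 98.1; -15 162 100.3; -10 176 102.8; -5 156 104.7; 0 139 101.8; 5 133 100.0; 10 133 98.4; 15 132 98.1; 20 122 98.3; 25 130 99.5; 30 130 101.1; 35 138 103.7; 40 58 105.9; 45 22 102.4; 50 18 100.7; 55 21 99.2; 60 17 98.7; 65 18 99.0; 70 24 100.1; 75 18 102.4; 80 25 105.5; 85 10 107.2;
```

View pics/crop0.png

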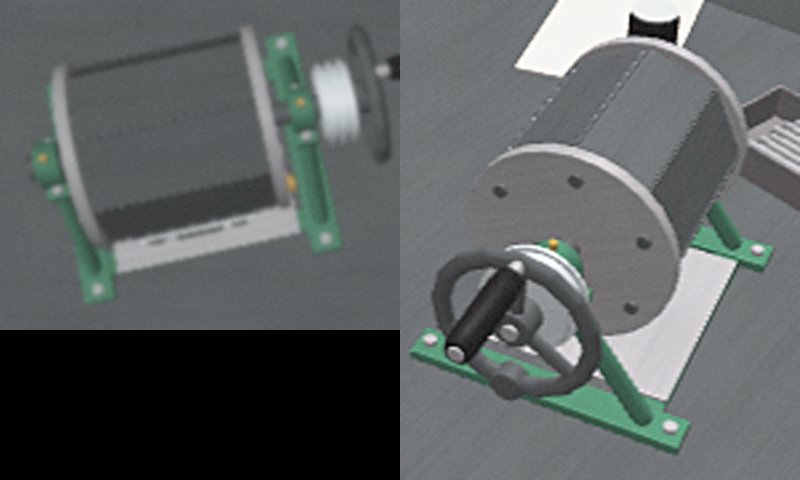

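The crops show that the white sheet is part of the base. The hatch is hidden low on the robot's side, with its bar handle peeking out at crop (200,232) and the brass plug at (290,183). Together with the octagon fit, this puts the hatch at about -117°. The handle is about 4° from top. Now I'll approach it.

>>> jog_arm([
  [[0,0,0.045],0],
  [[0,0,0.045],0],
  [[0,0,0.045],0],
  [[0,0,0.045],0],
  [[0.015,-0.034,0.02],0],
  [[0.015,-0.034,0.02],0],
  [[0.015,-0.034,0.02],-0.03],
  [[0.015,-0.034,0.02],-0.03],
  [[0.015,-0.034,0.02],-0.03],
  [[0.015,-0.034,0.02],-0.03],
], grip=-1)

```text
clock: 0.93
tcp_pos: [0.3408, 0.4272, 0.445]
ee_rot: [-0.0, 0.303, 0.953, -0.0]
contact_force: [-0.4, 1.5, 0.3]
width: 0.0855
grip_force: 0.0
```

>>> jog_arm([
  [[0.016,-0.034,0],-0.03],
  [[0.016,-0.034,0],-0.03],
  [[0.016,-0.034,0],-0.03],
  [[0.016,-0.034,0],-0.03],
  [[0.016,-0.034,0],-0.03],
  [[0.016,-0.034,0],-0.03],
  [[0.016,-0.034,0],-0.03],
  [[0.016,-0.034,0],-0.03],
  [[0.016,-0.034,0],-0.03],
  [[0.016,-0.034,0],-0.03],
])

```text
clock: 1.77
tcp_pos: [0.4687, 0.1552, 0.4443]
ee_rot: [-0.0, 0.518, 0.856, -0.0]
contact_force: [-0.3, 0.8, -0.5]
width: 0.0854
grip_force: 0.0
```

>>> jog_arm([
  [[0.0161,-0.0354,0],-0.018],
  [[0.0161,-0.0354,0],-0.018],
  [[0.0161,-0.0354,0],-0.018],
  [[0.0161,-0.0354,0],-0.018],
  [[0.0161,-0.0354,0],-0.018],
  [[0.0161,-0.0354,0],-0.018],
  [[0.0161,-0.0354,0],-0.018],
  [[0.0161,-0.0354,0],-0.018],
  [[0.0161,-0.0354,0],-0.018],
  [[0.0161,-0.0354,0],-0.018],
])

```text
clock: 2.6
tcp_pos: [0.5977, -0.1277, 0.4442]
ee_rot: [-0.0, 0.632, 0.775, -0.0]
contact_force: [0.1, -0.3, -0.1]
width: 0.0856
grip_force: 0.0
```

>>> jog_arm([
  [[0,0,-0.03],0],
  [[0,0,-0.03],0],
  [[0,0,-0.03],0],
  [[0,0,-0.03],0],
  [[0,0,-0.03],0],
  [[0,0,-0.02],0],
  [[0,0,-0.02],0],
  [[0,0,-0.02],0],
  [[0,0,0],0],
  [[0,0,0],0],
])

```text
clock: 3.43
tcp_pos: [0.5968, -0.1262, 0.276]
ee_rot: [-0.001, 0.632, 0.775, -0.001]
contact_force: [-0.6, 0.1, 0.9]
width: 0.0857
grip_force: 0.0
```

Run:
```python
from h import *
f,W,R,t=grab('side'); save(f,'pics/s1.png'); o=f['frame'][170:350,260:440]
cv2.imwrite('pics/s1c.png',cv2.cvtColor(cv2.resize(o,(560,560)),cv2.COLOR_RGB2BGR))
s=manip.observe(); print(s['tcp_pos'],s['ee_rot'],s['clock'],s['joint_pos'])
f,W,R,t=grab('top'); print(barrel_angle([barrel_pts(W)]))
```

```text
[ 0.59731236 -0.12646948  0.27699922] [-3.03527703e-05  6.32002991e-01  7.74965943e-01 -7.50573260e-05] 3.4833 [-0.43764273  0.26155076  0.71564408  1.48179411 -0.1713869   1.46218939
  0.48221842]
(np.float64(-116.69999999999999), np.float64(1.6503438142069764), np.float64(1.6854819701981083), 5483)
```

View pics/s1c.png

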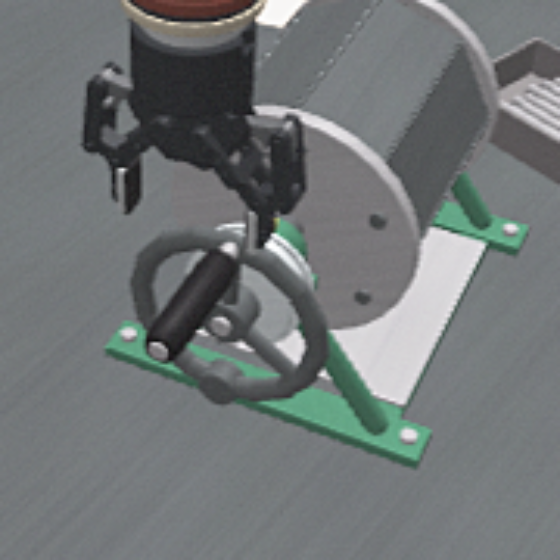

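The open fingers hang above the handle, one on each side (crop (125,190) and (260,230), handle at (190,300)). I'll descend and close.

>>> jog_arm([
  [[0,-0.002,-0.02],0],
  [[0,0,-0.02],0],
  [[0,0,-0.02],0],
  [[0,0,-0.003],0],
  [[0,0,0],0],
  [[0,0,0],0],
  [[0,0,0],0],
  [[0,0,0],0],
  [[0,0,0],0],
  [[0,0,0],0],
])

```text
clock: 4.37
tcp_pos: [0.5975, -0.1281, 0.2266]
ee_rot: [0.0, 0.632, 0.775, 0.0]
contact_force: [0.5, -0.6, -0.2]
width: 0.0856
grip_force: 0.0
```

>>> jog_arm([
  [[0,0,0],0],
  [[0,0,0],0],
  [[0,0,0],0],
  [[0,0,0],0],
  [[0,0,0],0],
  [[0,0,0],0],
  [[0,0,0],0],
  [[0,0,0],0],
  [[0,0,0],0],
  [[0,0,0],0],
], grip=1)

```text
clock: 5.2
tcp_pos: [0.5975, -0.1282, 0.2266]
ee_rot: [0.0, 0.632, 0.775, 0.0]
contact_force: [-0.7, 0.4, -0.0]
width: -0.0003
grip_force: 0.2
```

Run:
```python
from h import *
f,W,R,t=grab('side'); o=f['frame'][190:330,270:410]; np.save('s2.npy',W)
g,W2,R2,t2=grab('top'); o2=g['frame'][150:250,310:410]; np.save('t2.npy',W2)
im=np.hstack([cv2.resize(o,(400,400)),cv2.resize(o2,(400,400))])
cv2.imwrite('pics/s2c.png',cv2.cvtColor(im,cv2.COLOR_RGB2BGR))
s=manip.observe(); print(s['tcp_pos'],s['ee_rot'],s['contact_force'],s['width'],s['grip_force'])
for d,n in((f,'s'),(g,'t')):
    R=cv2.Rodrigues(np.array(d['rvec'],float))[0]; 
    for p in (s['tcp_pos'], s['tcp_pos']+[0,0,.019]):
        q=R@p+np.array(d['tvec']).ravel(); print(n,d['fx']*q[0]/q[2]+d['cx'],d['fy']*q[1]/q[2]+d['cy'])
```

```text
[ 0.59704569 -0.12799254  0.22579237] [-2.80708694e-04  6.32015758e-01  7.74955463e-01 -1.82817394e-04] [-0.05538066 -0.66054125  0.39210998] -0.0004169299032414023 0.06341064665775775
s 320.3296998302141 274.4891970176735
s 320.35730934664264 268.24871751048386
t 363.24563534853047 191.8071749310289
t 363.978129508915 189.67987455501574
```

View pics/s2c.png

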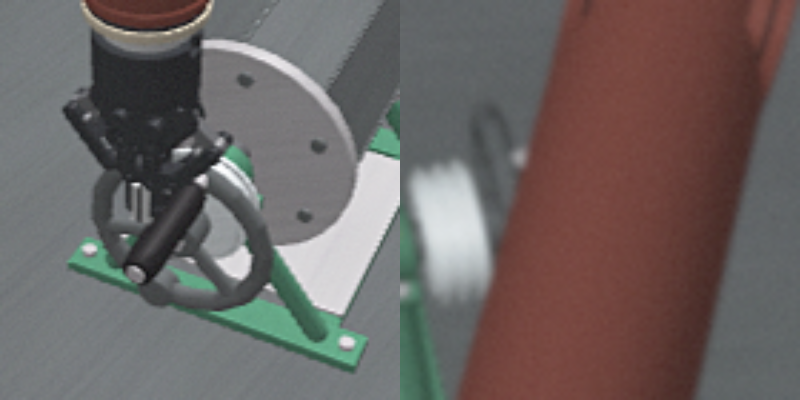

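Run:
```python
from h import *
from scipy.optimize import least_squares
W=np.load('s2.npy'); L=loc(W)
s=manip.observe(); print('tcp loc',loc(s['tcp_pos']))
# local section map y in [-.36,-.25]
reg=(L[...,1]<-.255)&(L[...,1]>-.37)&(abs(L[...,0])<.12)&(L[...,2]>.13)&(L[...,2]<.36)
vs,us=np.nonzero(reg)
for v in range(250,292,3):
    print(v,[(u,*(L[v,u]*1e3).astype(int)) for u in range(306,346,4) if reg[v,u]])
```

```text
tcp loc [ 0.00528193 -0.30511335  0.22579237]
250 [(314, np.int64(-4), np.int64(-315), np.int64(301)), (318, np.int64(2), np.int64(-311), np.int64(301)), (322, np.int64(14), np.int64(-316), np.int64(310)), (326, np.int64(20), np.int64(-309), np.int64(307)), (330, np.int64(29), np.int64(-310), np.int64(311)), (334, np.int64(40), np.int64(-314), np.int64(319)), (338, np.int64(49), np.int64(-315), np.int64(323))]
253 [(314, np.int64(-4), np.int64(-315), np.int64(293)), (318, np.int64(2), np.int64(-311), np.int64(293)), (322, np.int64(14), np.int64(-317), np.int64(303)), (326, np.int64(22), np.int64(-313), np.int64(302)), (330, np.int64(31), np.int64(-314), np.int64(307)), (334, np.int64(41), np.int64(-315), np.int64(312))]
256 [(314, np.int64(-6), np.int64(-311), np.int64(281)), (318, np.int64(5), np.int64(-316), np.int64(289)), (322, np.int64(14), np.int64(-315), np.int64(293)), (326, np.int64(20), np.int64(-309), np.int64(290)), (330, np.int64(32), np.int64(-315), np.int64(300)), (334, np.int64(20), np.int64(-267), np.int64(256)), (338, np.int64(27), np.int64(-263), np.int64(256))]
25
[... 1845 characters left out ...]
4)), (330, np.int64(34), np.int64(-318), np.int64(243))]
280 [(314, np.int64(11), np.int64(-347), np.int64(249)), (318, np.int64(20), np.int64(-347), np.int64(254)), (322, np.int64(28), np.int64(-344), np.int64(254)), (326, np.int64(33), np.int64(-334), np.int64(248))]
283 [(314, np.int64(13), np.int64(-351), np.int64(245)), (318, np.int64(23), np.int64(-353), np.int64(252)), (322, np.int64(31), np.int64(-349), np.int64(251)), (326, np.int64(35), np.int64(-338), np.int64(243))]
286 [(314, np.int64(13), np.int64(-351), np.int64(236)), (318, np.int64(24), np.int64(-354), np.int64(244)), (322, np.int64(32), np.int64(-351), np.int64(245))]
289 [(318, np.int64(22), np.int64(-351), np.int64(231))]
```

Run:
```python
from h import *
L=loc(np.load('s2.npy')).reshape(-1,3)*1e3
m=(L[:,1]<-285)&(L[:,1]>-330)&(abs(L[:,0])<90)&(L[:,2]>200)&(L[:,2]<345); L=L[m]
for z in range(200,345,6):
    q=L[(L[:,2]>=z)&(L[:,2]<z+6)]
    if len(q):
        h,_=np.histogram(q[:,0],np.arange(-80,85,5)); print(z,''.join('%2d'%min(v,99) if v else ' .' for v in h))
```

```text
236  . . . . . . . . . . . . . . . . . . . . . . 1 2 . . . . . . . .
242  . . . . . . . . . . . . . . . . . 1 . . . . 814 . . . . . . . .
248  . . . . . . . . . . . . . . . . . 2 3 . 1 541 5 . . . . . . . .
254  . . . . . . . . . . . . . . . 1 1 2 8283436 8 . . . . . . . . .
260  . . . . . . . . . . . . . . 1 2 6 4 6 5 . . . . . . . . . . . .
266  . . . . . . . . . . . . . . 3 2 5 4 6 8 . . . . . . . . . . . .
272  . . . . . . . . . . . . . . 2 2 6 5 510 2 . . . . . . . . . . .
278  . . . . . . . . . . . . . . 3 2 4 4 7 9 1 . . . . . . . . . . .
284  . . . . . . . . . . . . . . 1 3 5 7 6 5 1 . . . . . . . . . . .
290  . . . . . . . . . . . . . . 1 2 6 3 2 5 3 . . . . . . . . . . .
296  . . . . . . . . . . . 1 3 4 3 5 9 3 4 5 3 1 3 1 . . . . . . . .
302  . . . . . . . . . . 4 5 6 5 110 8 3 3 914 5 7 4 1 . . . . . . .
308  . . . . . . . . . 310 611 2 1 6 6 . 6 4 91011 3 3 . . . . . . .
314  . . . . . . . . 2 611 8 1 . 2 2 6 . 2 111 . 7 4 8 4 . . . . . .
320  . . . . . . . 2 4 615 . . . 5 5 8 . 4 6 8 . . 4 6 6 3 . . . . .
326  . . . . . . 1 4 420 3 . . 2 4 3 7 1 5 4 6 1 . . 4 5 6 5 . . . .
332  . . . . . 2 6 6 9 7 . . . 2 6 610 3 5 5 7 2 1 . 1 3 4 3 5 . . .
338  . . . . . 5 31113 5 . 2 3 1 4 5 7 3 4 3 7 6 6 . 11010 6 6 9 . .
344  . . . . . . 4 1 . . . . . . 1 1 3 . . 1 1 1 2 . . 1 . 2 1 4 . .
```

>>> jog_arm([
  [[0,0,0.02],0],
  [[0,0,0.02],0],
  [[0,0,0.02],0],
  [[0,0,0.02],0],
  [[0,0,0.01],0],
  [[0,0,0],0],
  [[0,0,0],0],
  [[0,0,0],0],
  [[0,0,0],0],
  [[0,0,0],0],
])

```text
clock: 6.13
tcp_pos: [0.5969, -0.1279, 0.2972]
ee_rot: [-0.001, 0.632, 0.775, -0.0]
contact_force: [-0.8, -0.3, 0.3]
width: -0.0002
grip_force: 0.0
```

Run:
```python
from h import *
f,W,R,t=grab('side'); np.save('s3.npy',W); s=manip.observe(); print(s['tcp_pos'],loc(s['tcp_pos']))
o=f['frame'][200:310,270:410]
cv2.imwrite('pics/s3c.png',cv2.cvtColor(cv2.resize(o,(700,550),interpolation=cv2.INTER_CUBIC),cv2.COLOR_RGB2BGR))
L=loc(W).reshape(-1,3)*1e3
for lo,hi in((-330,-285),(-350,-260)):
  print(lo,hi)
  M=L[(L[:,1]<hi)&(L[:,1]>lo)&(abs(L[:,0])<90)&(L[:,2]>200)&(L[:,2]<345)]
  for z in range(200,345,6):
    q=M[(M[:,2]>=z)&(M[:,2]<z+6)]
    if len(q):
        h,_=np.histogram(q[:,0],np.arange(-80,85,5)); print(z,''.join('%2d'%min(v,99) if v else ' .' for v in h))
```

```text
[ 0.59701285 -0.12794845  0.29739347] [ 0.0052585  -0.30506361  0.29739347]
-330 -285
236  . . . . . . . . . . . . . . . . . . . . . . . 3 . . . . . . . .
242  . . . . . . . . . . . . . . . . . 1 . . . . 422 . . . . . . . .
248  . . . . . . . . . . . . . . . . . 215 3 . 840 5 . . . . . . . .
254  . . . . . . . . . . . . . . . . . . 324363412 . . . . . . . . .
326  . . . . . . . . . . . . . . . 1 3 3 5 . . . . . . . . . . . . .
332  . . . . . . . . . . . . . . 1 3 5 6 7 8 . . . . . . . . . . . .
338  . . . . . . . . . . . . . . 4 4 7 5 8 9 . . . . . . . . . . . .
344  . . . . . . . . . . . . . . 1 . . . . 5 . . . . . . . . . . . .
-350 -260
230  . . . . . . . . . . . . . . . . . . . . 2 . 3 . . . . . . . . .
236  . . . . . . . . . . . . . . . . . . . . . . 5 8 . . . . . . . .
242  . . . . . . . . . . . . . . . . . 2 2 . . .1139 . . . . . . . .
248  . . . . . . . . . . . . . . . . . 226 8 1136911 . . . . . . . .
254  . . . . . . . . . . . . . . . . . . 750736624 . . . . . . . . .
326  . . . . . . . . . . . . . . . 1 3 3 5 . . . . . . . . . . . . .
332  . . . . . . . . . . . . . . 1 3 5 6 7 8 . . . . . . . . . . . .
338  . . . . . . . . . . . . . . 4 4 7 5 8 9 . . . . . . . . . . . .
344  . . . . . . . . . . . . . . 1 . . . . 5 . . . . . . . . . . . .
```

View pics/s3c.png

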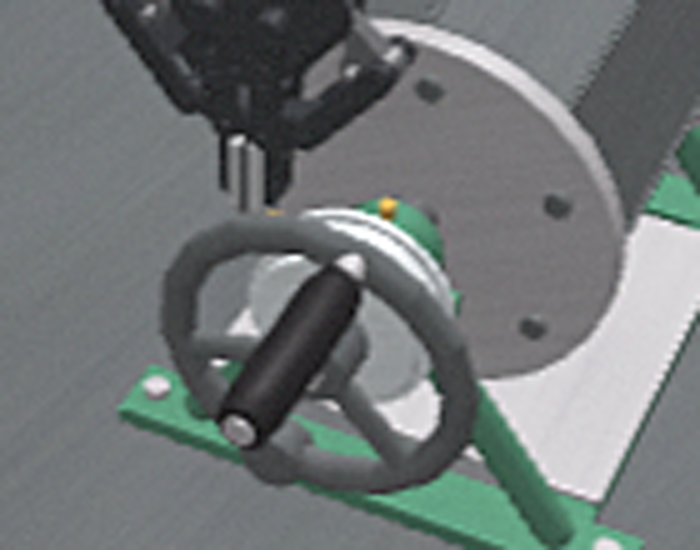

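Run:
```python
from h import *
f,W,R,t=grab('side'); L=loc(W)*1e3; s=manip.observe()
q=R@s['tcp_pos']+t; print('tcp px',f['fx']*q[0]/q[2]+f['cx'],f['fy']*q[1]/q[2]+f['cy'],q[2])
for v in range(232,256): print(v,[(u,*L[v,u].astype(int).tolist(),int(f['frame'][v,u].mean())) for u in (314,318,320,322,326)])
```

```text
tcp px 320.44877613034396 250.03773693092825 0.9215418335450064
232 [(314, -6, -310, 345, 32), (318, 4, -314, 352, 65), (320, 8, -313, 353, 132), (322, 11, -310, 352, 104), (326, 18, -308, 353, 40)]
233 [(314, -6, -310, 343, 22), (318, 4, -314, 350, 65), (320, 9, -315, 352, 135), (322, 12, -312, 351, 104), (326, 19, -309, 351, 43)]
234 [(314, -7, -308, 338, 32), (318, 3, -313, 346, 62), (320, 9, -315, 349, 132), (322, 12, -313, 350, 103), (326, 19, -308, 348, 42)]
235 [(314, -7, -309, 336, 24), (318, 4, -315, 346, 66), (320, 9, -316, 348, 134), (322, 12, -313, 347, 103), (326, 18, -307, 345, 41)]
236 [(314, -6, -310, 335, 59), (318, 4, -314, 342, 64), (320, 8, -314, 343, 134), (322, 11, -311, 343, 103), (326, 18, -307, 342, 45)]
237 [(314, -190, 43, -2, 56), (318, 3, -313, 339, 64), (320, 9, -316, 342, 137), (322, 12, -313, 341, 103), (326, 20, -310, 342, 41)]
238 [(314, -187, 38, -1, 113), (318, 3, -313, 335, 67), (320, 8, -314, 338, 132), (322, 12, -313, 339, 103), (326, 19, -309, 338, 47)]
239 [(314, -184, 31, 0, 121), (318, 4, -314, 334, 67), (320, 8, -314, 335, 134), (322, 11, -
[... 1581 characters left out ...]

251 [(314, -43, -239, 222, 58), (318, -147, -11, -1, 122), (320, -141, -10, 0, 121), (322, -84, -114, 106, 131), (326, -28, -207, 203, 172)]
252 [(314, -45, -235, 215, 84), (318, -145, -17, 0, 118), (320, -140, -13, -1, 117), (322, -38, -207, 195, 156), (326, -26, -211, 203, 227)]
253 [(314, -153, -28, 1, 121), (318, -142, -23, 2, 120), (320, -137, -18, 0, 121), (322, -38, -207, 192, 152), (326, -26, -210, 199, 159)]
254 [(314, -151, -32, 1, 119), (318, -140, -25, 0, 116), (320, -134, -25, 2, 138), (322, -39, -206, 188, 158), (326, -25, -211, 197, 147)]
255 [(314, -148, -38, 3, 118), (318, -139, -29, 0, 118), (320, -134, -24, -1, 134), (322, -39, -204, 183, 159), (326, -24, -215, 198, 149)]
```

The closed fingertips are really at z ≈ 0.326 (pixel (320,242)), but the reported TCP is 0.297. The real tips therefore sit about 28 mm above the reading, and the gripper closed on top of the handle and pushed it aside to about 17°. I'll correct the height by that 28 mm.

Run:
```python
from h import *
from scipy.optimize import least_squares
L=loc(np.load('s3.npy')); v,u=np.mgrid[0:480,0:640]
m=(L[...,1]<-.26)&(L[...,1]>-.345)&(L[...,0]>.006)&(L[...,0]<.06)&(L[...,2]>.22)&(L[...,2]<.265); H=L[m]
for off in(0,):
  s=least_squares(lambda p:np.hypot(H[:,0]-.075*np.sin(p[0])-p[1],H[:,2]-.17-.075*np.cos(p[0])-p[2])-.014,[.3,0,0],loss='soft_l1',f_scale=.002,bounds=([-1,-1e-6,-1e-6],[1,1e-6,1e-6]))
  print(np.rad2deg(s.x[0]),.075*np.sin(s.x[0]),.17+.075*np.cos(s.x[0]),np.mean(s.fun),np.std(s.fun),len(H))
g,W2,_,_=grab('top'); print(barrel_angle([barrel_pts(W2)]))
```

```text
17.14545156245524 0.022109883266834943 0.24166695934617943 0.0008623091535693588 0.00115863415314143 391
(np.float64(-116.10000000000001), np.float64(1.6251192203278595), np.float64(1.663347196921373), 5478)
```

>>> jog_arm([
  [[0.01,0.002,0],0],
  [[0.01,0.002,0],0],
  [[0,0,0],0],
  [[0,0,0],0],
  [[0,0,0],0],
  [[0,0,0],0],
  [[0,0,0],0],
  [[0,0,0],0],
  [[0,0,0],0],
  [[0,0,0],0],
], grip=-1)

```text
clock: 7.12
tcp_pos: [0.6132, -0.1249, 0.2982]
ee_rot: [0.0, 0.632, 0.775, 0.0]
contact_force: [-0.8, -0.6, 0.1]
width: 0.0855
grip_force: 0.0
```

>>> jog_arm([
  [[0,0,-0.025],0],
  [[0,0,-0.025],0],
  [[0,0,-0.025],0],
  [[0,0,-0.025],0],
  [[0,0,-0.02],0],
  [[0,0,-0.009],0],
  [[0,0,0],0],
  [[0,0,0],0],
  [[0,0,0],0],
  [[0,0,0],0],
])

```text
clock: 7.95
tcp_pos: [0.6139, -0.1251, 0.1962]
ee_rot: [0.001, 0.632, 0.775, 0.001]
contact_force: [0.5, 0.6, 0.2]
width: 0.0853
grip_force: 0.0
```

>>> jog_arm([
  [[0,0,0],0],
  [[0,0,0],0],
  [[0,0,0],0],
  [[0,0,0],0],
  [[0,0,0],0],
  [[0,0,0],0],
  [[0,0,0],0],
  [[0,0,0],0],
  [[0,0,0],0],
  [[0,0,0],0],
], grip=1)

```text
clock: 8.78
tcp_pos: [0.6136, -0.1248, 0.1952]
ee_rot: [0.0, 0.632, 0.775, 0.0]
contact_force: [1.6, 1.3, 3.7]
width: 0.0269
grip_force: 59.3
```

Gripped (27 mm opening, 59 N). Now I'll write a model-based planner with camera feedback.

```bash
cat > plan.py <<'E'
import json,sys
from h import *
from scipy.optimize import least_squares
T=1/12; P0=dict(I=.105,c=.15,d=.09,b=.05,m=.048)
# log.json: t0, cmd pos local (x,z), rows [[t_start,alpha_start,alpha_end]], meas [[t,theta]]
def load(): return json.load(open('log.json'))
def dump(l): json.dump(l,open('log.json','w'))
def step(th,w,ww,p,dt):
    tq=p['c']*(ww-w)-p['b']*w+p['m']*np.sin(th)
    if abs(w)<1e-3 and abs(tq)<p['d']: return th,0.
    s=np.sign(w) if abs(w)>=1e-3 else np.sign(tq)
    w2=w+dt*(tq-p['d']*s)/p['I']
    if w*w2<0: w2=0.
    return th+dt*w2,w2
def sim(l,p,tend,lag=0.02,th0=None,out=None):
    t=l['t0'];th,w=np.deg2rad(l['th0']) if th0 is None else th0,0.;dt=1/240
    R=np.array(l['rows']).reshape(-1,3); S=R[:,0]; rate=(R[:,2]-R[:,1])/T
    res=[]
    while t<tend-1e-6:
        i=np.searchsorted(S,t-lag,side='right')-1
        ww=rate[i] if i>=0 and t-lag<S[i]+T else 0.
        th,w=step(th,w,ww,p,dt); t+=dt; res.append((t,th,w,ww))
    return th,w,np.array(res)
def fit(l):
    M=np.array(l['meas'])
    k=['I','c','d','b','m']; sg=dict(I=.02,c=.015,d=.009,b=.005,m=.004)
    def f(x):
        p={q:P0[q]+sg[q]*v for q,v in zip(k,x)}
        _,_,r=sim(l,p,M[-1,0]+.01)
        th=np.interp(M[:,0],r[:,0],r[:,1]); return np.r_[np.rad2deg(th)-M[:,1],x*1.0]
    s=least_squares(f,np.zeros(5),diff_step=.05); 
    return {q:P0[q]+sg[q]*v for q,v in zip(k,s.x)},f(s.x)[:len(M)]
def plan(l,p,t,wref,n=10,acc=.6):
    """wref(t): target barrel speed. returns alphas"""
    th,w,_=sim(l,p,t); a=l['alpha']; rows=[]; wr=[]
    lim=lambda v:max(-.2,min(3.2,v))
    for i in range(n):
        ts=t+i*T; wt=wref(ts,th,w); wd=max(-1.,min(acc,(wt-w)/.25)); wm=w+wd*T/2
        ww=lim(w+wd*T*.5+(p['d']+p['b']*wm-p['m']*np.sin(th+wm*T/2)+p['I']*wd)/p['c'])
        for _ in range(20): th,w=step(th,w,ww,p,T/20)
        rows.append([ts,a,a+ww*T]); a+=ww*T; wr.append((round(ww,2),round(w*30/np.pi,2),round(float(np.rad2deg(th)),1)))
    return rows,wr
def emit(l,rows,corr=(0,0,0),nd=4):
    cur=np.array(l['cmd']); cmds=[]
    for i,r in enumerate(rows):
        a=r[2]; tgt=np.array(l['cen'])+np.array(corr)+.075*np.sin(a)*ex+np.array([0,0,.075*np.cos(a)])
        d=np.round((tgt-cur)/.8,nd); cur=cur+d*.8; cmds.append([d.tolist(),0])
    print(json.dumps(cmds)); l['cmd']=cur.tolist(); l['rows']+=rows; l['alpha']=rows[-1][2]
def measure(l,pred=None):
    f,W,_,_=grab('top'); s=manip.observe(); t=s['clock']-.05
    L=barrel_pts(W)
    if pred is None: return t,barrel_angle([L])
    g=np.deg2rad(pred+np.arange(-22,22.1,.25)); c=np.array([barrel_cost(L,a) for a in g]); i=c.argmin()
    return t,np.rad2deg(g[i]),c[i]*1e3,len(L)
E
python3 - <<'E'
from plan import *
s=manip.observe(); p=s['tcp_pos']; l=loc(p); a=np.arcsin(l[0]/.075); print(l,np.rad2deg(a),s['contact_force'])
t,m=measure(None); print(t,m)
cen=p-.075*np.sin(a)*ex-np.array([0,0,.075*np.cos(a)]); s=manip.observe()
L=dict(t0=s['clock'],th0=m[0],cmd=p.tolist(),cen=cen.tolist(),alpha=a,rows=[],meas=[]); 
# slow first: wheel 0.5 rad/s then ramp
rows,wr=plan(L,P0,s['clock'],lambda t,th,w:.35,acc=.5); emit(L,rows); print(wr); dump(L)
E
```

```text
[ 0.02209659 -0.30525836  0.1951883 ] 17.134822625073095 [1.62974935 1.29138985 3.65870302]
8.783299999999999 (np.float64(-116.2), np.float64(1.6493410564465376), np.float64(1.6788324881009242), 5478)
[[[0.0091, 0.0018, -0.0034], 0], [[0.0091, 0.0019, -0.0046], 0], [[0.0088, 0.0018, -0.0058], 0], [[0.0085, 0.0017, -0.0071], 0], [[0.0079, 0.0016, -0.0085], 0], [[0.007, 0.0014, -0.0097], 0], [[0.0056, 0.0011, -0.0105], 0], [[0.0042, 0.0009, -0.0107], 0], [[0.0028, 0.0006, -0.0109], 0], [[0.0015, 0.0003, -0.011], 0]]
[(np.float64(1.27), np.float64(0.4), -116.1), (np.float64(1.32), np.float64(0.8), -115.8), (np.float64(1.38), np.float64(1.2), -115.3), (np.float64(1.43), np.float64(1.59), -114.6), (np.float64(1.49), np.float64(1.99), -113.7), (np.float64(1.55), np.float64(2.39), -112.6), (np.float64(1.53), np.float64(2.71), -111.3), (np.float64(1.48), np.float64(2.92), -109.9), (np.float64(1.44), np.float64(3.06), -108.4), (np.float64(1.42), np.float64(3.16), -106.8)]
```

>>> jog_arm([
  [[0.0091,0.0018,-0.0034],0],
  [[0.0091,0.0019,-0.0046],0],
  [[0.0088,0.0018,-0.0058],0],
  [[0.0085,0.0017,-0.0071],0],
  [[0.0079,0.0016,-0.0085],0],
  [[0.007,0.0014,-0.0097],0],
  [[0.0056,0.0011,-0.0105],0],
  [[0.0042,0.0009,-0.0107],0],
  [[0.0028,0.0006,-0.0109],0],
  [[0.0015,0.0003,-0.011],0],
])

```text
clock: 9.67
tcp_pos: [0.6675, -0.114, 0.1298]
ee_rot: [0.002, 0.632, 0.775, 0.001]
contact_force: [7.3, 0.5, 2.7]
width: 0.0265
grip_force: 59.6
```

```bash
cat > nxt.py <<'E'
from plan import *
cam=int(sys.argv[1]); wt=float(sys.argv[2])*np.pi/30; acc=float(sys.argv[3])
l=load(); s=manip.observe(); q=loc(s['tcp_pos'])-loc(np.array(l['cen'])); print('tcp err mm',np.round((s['tcp_pos']-l['cmd'])*1e3,1),'alpha lag deg',round(np.rad2deg(l['alpha']-np.arctan2(q[0],q[2]))%360,2),'R',np.hypot(q[0],q[2]),'F',s['contact_force'].round(1))
p,res=(P0,[]) if not l['meas'] else fit(l)
if cam:
    t=s['clock']; th,w,_=sim(l,p,t); M=measure(l,np.rad2deg(th)); print('pred',np.rad2deg(th),w*30/np.pi,'meas',M); 
    l['meas'].append([t,M[1]]); p,res=fit(l)
print({k:round(float(v),4) for k,v in p.items()},np.round(res,1))
t=manip.observe()['clock']; th,w,r=sim(l,p,t); print('now t',t,'th',np.rad2deg(th),'rpm',w*30/np.pi,'max',r[:,2].max()*30/np.pi)
ib=np.nonzero((r[:,2]<.85)|(r[:,2]>1.24))[0]; print('in-band since',r[ib[-1],0] if len(ib) else None)
rows,wr=plan(l,p,t,lambda *a:wt,acc=acc); emit(l,rows); print([x[1] for x in wr],wr[-1]); dump(l)
E
python3 nxt.py 1 7 .6
```

```text
tcp err mm [2.3 0.3 0.3] alpha lag deg 0.12 R 0.07734072018950343 F [7.3 0.5 2.7]
pred -107.13362778568182 3.1379280718589033 meas (9.666699999999999, np.float64(-109.63362778568182), np.float64(1.71411530445454), 5407)
{'I': 0.11, 'c': 0.1397, 'd': 0.0928, 'b': 0.0501, 'm': 0.0485} [0.3]
now t 9.7167 th -108.57481555030773 rpm 1.962185038249904 max 2.4935264190679574
in-band since 9.720799999999949
[[[0.0001, -0.0, -0.0139], 0], [[-0.0021, -0.0004, -0.0143], 0], [[-0.0044, -0.0009, -0.0143], 0], [[-0.0068, -0.0014, -0.0139], 0], [[-0.0094, -0.0019, -0.0129], 0], [[-0.0118, -0.0024, -0.0115], 0], [[-0.0141, -0.0029, -0.0094], 0], [[-0.0161, -0.0032, -0.0068], 0], [[-0.0169, -0.0034, -0.0036], 0], [[-0.0167, -0.0034, -0.0003], 0]]
[np.float64(2.44), np.float64(2.92), np.float64(3.4), np.float64(3.88), np.float64(4.35), np.float64(4.83), np.float64(5.31), np.float64(5.79), np.float64(6.19), np.float64(6.46)] (np.float64(2.18), np.float64(6.46), -86.8)
```

>>> jog_arm([
  [[0.0001,0,-0.0139],0],
  [[-0.0021,-0.0004,-0.0143],0],
  [[-0.0044,-0.0009,-0.0143],0],
  [[-0.0068,-0.0014,-0.0139],0],
  [[-0.0094,-0.0019,-0.0129],0],
  [[-0.0118,-0.0024,-0.0115],0],
  [[-0.0141,-0.0029,-0.0094],0],
  [[-0.0161,-0.0032,-0.0068],0],
  [[-0.0169,-0.0034,-0.0036],0],
  [[-0.0167,-0.0034,-0.0003],0],
])

```text
clock: 10.55
tcp_pos: [0.5863, -0.1304, 0.0481]
ee_rot: [0.0, 0.632, 0.775, 0.0]
contact_force: [3.4, 1.7, 13.4]
width: 0.027
grip_force: 62.5
```

```bash
python3 nxt.py 1 10 .5
```

```text
tcp err mm [-0.3 -0.1 -0.6] alpha lag deg 359.81 R 0.07559482943095407 F [ 3.4  1.7 13.4]
pred -87.95603098328218 6.3507960630065154 meas (10.549999999999999, np.float64(-88.20603098328218), np.float64(1.7808485666221943), 5576)
{'I': 0.11, 'c': 0.1396, 'd': 0.0929, 'b': 0.0501, 'm': 0.0485} [0.3 0. ]
now t 10.6 th -86.2096288989046 rpm 5.633862485655309 max 6.3905182232805595
in-band since 10.604133333333232
[[[-0.0168, -0.0034, 0.0029], 0], [[-0.0165, -0.0034, 0.0062], 0], [[-0.0153, -0.0031, 0.0095], 0], [[-0.0134, -0.0027, 0.0126], 0], [[-0.011, -0.0022, 0.0155], 0], [[-0.0077, -0.0016, 0.0178], 0], [[-0.0041, -0.0008, 0.0194], 0], [[0.0001, 0.0, 0.0201], 0], [[0.0044, 0.0009, 0.02], 0], [[0.0082, 0.0017, 0.0178], 0]]
[np.float64(6.03), np.float64(6.43), np.float64(6.83), np.float64(7.23), np.float64(7.63), np.float64(8.03), np.float64(8.42), np.float64(8.82), np.float64(9.22), np.float64(9.48)] (np.float64(2.52), np.float64(9.48), -48.0)
```

>>> jog_arm([
  [[-0.0168,-0.0034,0.0029],0],
  [[-0.0165,-0.0034,0.0062],0],
  [[-0.0153,-0.0031,0.0095],0],
  [[-0.0134,-0.0027,0.0126],0],
  [[-0.011,-0.0022,0.0155],0],
  [[-0.0077,-0.0016,0.0178],0],
  [[-0.0041,-0.0008,0.0194],0],
  [[0.0001,0.0,0.0201],0],
  [[0.0044,0.0009,0.02],0],
  [[0.0082,0.0017,0.0178],0],
])

```text
clock: 11.43
tcp_pos: [0.5321, -0.1413, 0.1634]
ee_rot: [0.003, 0.632, 0.775, 0.002]
contact_force: [27.4, -0.1, -21.5]
width: 0.0269
grip_force: 60.9
```

```bash
python3 nxt.py 1 10.2 .5
```

```text
tcp err mm [3.2 0.7 1.2] alpha lag deg 357.86 R 0.07289581009135146 F [ 27.4  -0.1 -21.5]
pred -49.63447189213604 9.321525851330449 meas (11.4333, np.float64(-50.88447189213604), np.float64(1.8595547739420926), 5208)
{'I': 0.1099, 'c': 0.1383, 'd': 0.0925, 'b': 0.0508, 'm': 0.0485} [ 0.1 -0.5  0.3]
now t 11.4833 th -47.898285041948775 rpm 8.499807068791574 max 9.275054919929419
in-band since 11.187466666666532
[[[0.0118, 0.0024, 0.0159], 0], [[0.0151, 0.003, 0.0132], 0], [[0.017, 0.0035, 0.0094], 0], [[0.0179, 0.0036, 0.0054], 0], [[0.0181, 0.0037, 0.0016], 0], [[0.0176, 0.0035, -0.002], 0], [[0.0166, 0.0034, -0.0053], 0], [[0.015, 0.003, -0.0081], 0], [[0.0131, 0.0027, -0.0106], 0], [[0.0109, 0.0022, -0.0127], 0]]
[np.float64(8.9), np.float64(9.3), np.float64(9.6), np.float64(9.8), np.float64(9.93), np.float64(10.02), np.float64(10.08), np.float64(10.12), np.float64(10.15), np.float64(10.16)] (np.float64(2.15), np.float64(10.16), 0.7)
```

Run:
```python
from plan import *
l=load(); rows=l['rows'][-10:]; l['rows']=l['rows'][:-10]
sumc=np.array([.1431,.029,.0068])*.8
l['cmd']=(np.array(l['cmd'])-sumc).tolist(); print(l['cmd'])
c0=np.array(l['cen']); new=c0+.0026*ex
cur=np.array(l['cmd']);cm=[]
for i,r in enumerate(rows):
    c=c0+.0026*ex*min(1,(i+1)/3); tgt=c+.075*np.sin(r[2])*ex+np.array([0,0,.075*np.cos(r[2])]); d=np.round((tgt-cur)/.8,4); cur=cur+d*.8; cm.append([d.tolist(),0])
print(json.dumps(cm)); l['cen']=new.tolist(); l['cmd']=cur.tolist(); l['rows']+=rows; dump(l)
```

```text
[0.536914493854006, -0.14031675037059088, 0.16214830072801967]
[[[0.0029, 0.0006, 0.0159], 0], [[0.0161, 0.0032, 0.0132], 0], [[0.0181, 0.0037, 0.0094], 0], [[0.0179, 0.0036, 0.0054], 0], [[0.0181, 0.0037, 0.0016], 0], [[0.0176, 0.0036, -0.002], 0], [[0.0166, 0.0033, -0.0053], 0], [[0.015, 0.0031, -0.0081], 0], [[0.0131, 0.0026, -0.0106], 0], [[0.0108, 0.0022, -0.0127], 0]]
```

>>> jog_arm([
  [[0.0129,0.0026,0.0159],0],
  [[0.0161,0.0032,0.0132],0],
  [[0.0181,0.0037,0.0094],0],
  [[0.0179,0.0036,0.0054],0],
  [[0.0181,0.0037,0.0016],0],
  [[0.0176,0.0036,-0.002],0],
  [[0.0166,0.0033,-0.0053],0],
  [[0.015,0.0031,-0.0081],0],
  [[0.0131,0.0026,-0.0106],0],
  [[0.0108,0.0022,-0.0127],0],
])

```text
clock: 12.32
tcp_pos: [0.6539, -0.1167, 0.1666]
ee_rot: [-0.0, 0.632, 0.775, -0.0]
contact_force: [-2.6, -0.5, 0.7]
width: 0.0268
grip_force: 63.6
```

```bash
python3 nxt.py 1 10.2 .5
```

```text
tcp err mm [ 0. -0. -1.] alpha lag deg 359.36 R 0.0744012885308476 F [-2.6 -0.5  0.7]
pred -0.6189798506993699 10.029370174762503 meas (12.316699999999999, np.float64(-1.11897985069937), np.float64(1.8481294942596687), 5248)
{'I': 0.1092, 'c': 0.138, 'd': 0.0925, 'b': 0.051, 'm': 0.0484} [ 0.1 -0.5  0.2  0.1]
now t 12.3667 th 2.101734329141435 rpm 9.189076695231405 max 10.012793142393697
in-band since 11.52913333333318
[[[0.009, 0.0018, -0.0156], 0], [[0.0057, 0.0012, -0.0163], 0], [[0.0027, 0.0005, -0.0165], 0], [[-0.0003, -0.0, -0.0162], 0], [[-0.0029, -0.0006, -0.0156], 0], [[-0.0052, -0.0011, -0.0146], 0], [[-0.0075, -0.0015, -0.0132], 0], [[-0.0092, -0.0019, -0.0117], 0], [[-0.0108, -0.0021, -0.0099], 0], [[-0.012, -0.0025, -0.0079], 0]]
[np.float64(9.53), np.float64(9.75), np.float64(9.9), np.float64(10.0), np.float64(10.07), np.float64(10.11), np.float64(10.14), np.float64(10.16), np.float64(10.17), np.float64(10.18)] (np.float64(1.87), np.float64(10.18), 51.9)
```

>>> jog_arm([
  [[0.009,0.0018,-0.0156],0],
  [[0.0057,0.0012,-0.0163],0],
  [[0.0027,0.0005,-0.0165],0],
  [[-0.0003,-0.0,-0.0162],0],
  [[-0.0029,-0.0006,-0.0156],0],
  [[-0.0052,-0.0011,-0.0146],0],
  [[-0.0075,-0.0015,-0.0132],0],
  [[-0.0092,-0.0019,-0.0117],0],
  [[-0.0108,-0.0021,-0.0099],0],
  [[-0.012,-0.0025,-0.0079],0],
])

```text
clock: 13.2
tcp_pos: [0.6284, -0.1218, 0.0564]
ee_rot: [0.0, 0.632, 0.775, 0.0]
contact_force: [-3.5, 0.3, 9.7]
width: 0.0266
grip_force: 64.9
```

```bash
python3 nxt.py 0 10.2 .5
```

```text
tcp err mm [-1.1 -0.2 -1.2] alpha lag deg 358.89 R 0.07550273719077082 F [-3.5  0.3  9.7]
{'I': 0.1092, 'c': 0.138, 'd': 0.0925, 'b': 0.051, 'm': 0.0484} [ 0.1 -0.5  0.2  0.1]
now t 13.2 th 50.75588319901361 rpm 10.088971362025045 max 10.088971362025045
in-band since 11.52913333333318
[[[-0.0132, -0.0026, -0.006], 0], [[-0.0136, -0.0028, -0.0037], 0], [[-0.0139, -0.0028, -0.0016], 0], [[-0.0139, -0.0028, 0.0006], 0], [[-0.0135, -0.0028, 0.0027], 0], [[-0.0129, -0.0026, 0.0047], 0], [[-0.0121, -0.0024, 0.0066], 0], [[-0.0109, -0.0022, 0.0083], 0], [[-0.0096, -0.002, 0.0099], 0], [[-0.0081, -0.0016, 0.0112], 0]]
[np.float64(10.13), np.float64(10.15), np.float64(10.17), np.float64(10.18), np.float64(10.18), np.float64(10.19), np.float64(10.19), np.float64(10.2), np.float64(10.2), np.float64(10.2)] (np.float64(1.79), np.float64(10.2), 101.6)
```

>>> jog_arm([
  [[-0.0132,-0.0026,-0.006],0],
  [[-0.0136,-0.0028,-0.0037],0],
  [[-0.0139,-0.0028,-0.0016],0],
  [[-0.0139,-0.0028,0.0006],0],
  [[-0.0135,-0.0028,0.0027],0],
  [[-0.0129,-0.0026,0.0047],0],
  [[-0.0121,-0.0024,0.0066],0],
  [[-0.0109,-0.0022,0.0083],0],
  [[-0.0096,-0.002,0.0099],0],
  [[-0.0081,-0.0016,0.0112],0],
])

```text
clock: 14.03
tcp_pos: [0.5313, -0.1414, 0.0839]
ee_rot: [0.0, 0.632, 0.775, 0.0]
contact_force: [4.9, 0.1, 1.8]
width: 0.0266
grip_force: 63.8
```

```bash
python3 nxt.py 1 10.2 .5
```

```text
tcp err mm [-0.8 -0.1  0.1] alpha lag deg 359.61 R 0.07563030696432342 F [4.9 0.1 1.8]
pred 101.3997458282975 10.20404820230249 meas (14.033299999999999, np.float64(108.8997458282975), np.float64(1.6159459955858375), 5352)
{'I': 0.1231, 'c': 0.1379, 'd': 0.0857, 'b': 0.0469, 'm': 0.0519} [ 0.  -0.7  0.1  1.  -0.5]
now t 14.0833 th 111.6248449964594 rpm 10.360665437764531 max 10.919388864729926
in-band since 11.187466666666532
[[[-0.006, -0.0012, 0.0115], 0], [[-0.0044, -0.0009, 0.0125], 0], [[-0.0027, -0.0006, 0.0132], 0], [[-0.0009, -0.0001, 0.0136], 0], [[0.0012, 0.0002, 0.0138], 0], [[0.0032, 0.0006, 0.0137], 0], [[0.0053, 0.0011, 0.0133], 0], [[0.0073, 0.0015, 0.0124], 0], [[0.0093, 0.0019, 0.0114], 0], [[0.0111, 0.0022, 0.0098], 0]]
[np.float64(10.31), np.float64(10.27), np.float64(10.25), np.float64(10.23), np.float64(10.22), np.float64(10.21), np.float64(10.21), np.float64(10.21), np.float64(10.2), np.float64(10.2)] (np.float64(1.92), np.float64(10.2), 162.8)
```

>>> jog_arm([
  [[-0.006,-0.0012,0.0115],0],
  [[-0.0044,-0.0009,0.0125],0],
  [[-0.0027,-0.0006,0.0132],0],
  [[-0.0009,-0.0001,0.0136],0],
  [[0.0012,0.0002,0.0138],0],
  [[0.0032,0.0006,0.0137],0],
  [[0.0053,0.0011,0.0133],0],
  [[0.0073,0.0015,0.0124],0],
  [[0.0093,0.0019,0.0114],0],
  [[0.0111,0.0022,0.0098],0],
])

```text
clock: 14.92
tcp_pos: [0.5513, -0.1374, 0.1842]
ee_rot: [0.0, 0.632, 0.775, -0.0]
contact_force: [11.6, -1.2, -16.8]
width: 0.0265
grip_force: 61.7
```

```bash
python3 nxt.py 1 10.2 .5
```

```text
tcp err mm [0.5 0.1 0.3] alpha lag deg 359.61 R 0.07493202071096658 F [ 11.6  -1.2 -16.8]
pred 161.96535483659503 10.083720937917903 meas (14.916699999999999, np.float64(164.96535483659503), np.float64(1.574871850949807), 5167)
{'I': 0.1279, 'c': 0.1365, 'd': 0.0814, 'b': 0.0465, 'm': 0.0531} [ 0.  -0.8 -0.2  0.7  0.7 -0.8]
now t 14.9667 th 167.37418924003862 rpm 9.61415546311044 max 11.133910523687952
in-band since 11.199966666666532
[[[0.0139, 0.0028, 0.0086], 0], [[0.015, 0.0031, 0.0059], 0], [[0.0157, 0.0032, 0.0032], 0], [[0.0162, 0.0032, 0.0003], 0], [[0.016, 0.0033, -0.0025], 0], [[0.0155, 0.0031, -0.0056], 0], [[0.0145, 0.003, -0.0083], 0], [[0.0129, 0.0026, -0.011], 0], [[0.0109, 0.0022, -0.0135], 0], [[0.0083, 0.0016, -0.0154], 0]]
[np.float64(9.81), np.float64(9.94), np.float64(10.03), np.float64(10.09), np.float64(10.12), np.float64(10.15), np.float64(10.17), np.float64(10.18), np.float64(10.19), np.float64(10.19)] (np.float64(2.26), np.float64(10.19), 217.7)
```

>>> jog_arm([
  [[0.0139,0.0028,0.0086],0],
  [[0.015,0.0031,0.0059],0],
  [[0.0157,0.0032,0.0032],0],
  [[0.0162,0.0032,0.0003],0],
  [[0.016,0.0033,-0.0025],0],
  [[0.0155,0.0031,-0.0056],0],
  [[0.0145,0.003,-0.0083],0],
  [[0.0129,0.0026,-0.011],0],
  [[0.0109,0.0022,-0.0135],0],
  [[0.0083,0.0016,-0.0154],0],
])

```text
clock: 15.8
tcp_pos: [0.6615, -0.1151, 0.1527]
ee_rot: [-0.001, 0.632, 0.775, -0.001]
contact_force: [-5.9, 0.4, 0.4]
width: 0.0269
grip_force: 63.8
```

```bash
python3 nxt.py 1 10.2 .5
```

```text
tcp err mm [-0.4 -0.1 -0.6] alpha lag deg 359.71 R 0.07440799213425392 F [-5.9  0.4  0.4]
pred 216.6529765453993 10.085217822690671 meas (15.799999999999999, np.float64(216.6529765453993), np.float64(1.5753797172398674), 5223)
{'I': 0.1287, 'c': 0.1364, 'd': 0.0811, 'b': 0.0465, 'm': 0.0531} [-0.  -0.8 -0.2  0.7  0.7 -0.8 -0.1]
now t 15.85 th 219.74721905005475 rpm 9.348663854170447 max 11.142760591997718
in-band since 11.199966666666532
[[[0.0057, 0.0012, -0.0188], 0], [[0.0018, 0.0004, -0.0192], 0], [[-0.002, -0.0004, -0.0189], 0], [[-0.0057, -0.0012, -0.018], 0], [[-0.0091, -0.0018, -0.0164], 0], [[-0.0121, -0.0025, -0.0142], 0], [[-0.0147, -0.003, -0.0115], 0], [[-0.0166, -0.0033, -0.0082], 0], [[-0.018, -0.0037, -0.0047], 0], [[-0.0185, -0.0037, -0.0009], 0]]
[np.float64(9.63), np.float64(9.82), np.float64(9.95), np.float64(10.03), np.float64(10.09), np.float64(10.13), np.float64(10.15), np.float64(10.17), np.float64(10.18), np.float64(10.19)] (np.float64(2.42), np.float64(10.19), 269.7)
```

>>> jog_arm([
  [[0.0057,0.0012,-0.0188],0],
  [[0.0018,0.0004,-0.0192],0],
  [[-0.002,-0.0004,-0.0189],0],
  [[-0.0057,-0.0012,-0.018],0],
  [[-0.0091,-0.0018,-0.0164],0],
  [[-0.0121,-0.0025,-0.0142],0],
  [[-0.0147,-0.003,-0.0115],0],
  [[-0.0166,-0.0033,-0.0082],0],
  [[-0.018,-0.0037,-0.0047],0],
  [[-0.0185,-0.0037,-0.0009],0],
])

```text
clock: 16.68
tcp_pos: [0.59, -0.1296, 0.0479]
ee_rot: [0.0, 0.632, 0.775, -0.0]
contact_force: [1.4, 0.1, 9.7]
width: 0.0267
grip_force: 65.0
```

```bash
python3 nxt.py 1 10.2 .5
```

```text
tcp err mm [-0.6 -0.2 -0.7] alpha lag deg 359.55 R 0.0757728374355985 F [1.4 0.1 9.7]
pred 268.30038121303824 10.06680243972853 meas (16.6833, np.float64(267.55038121303824), np.float64(1.7389429459196513), 5547)
{'I': 0.1244, 'c': 0.1359, 'd': 0.0812, 'b': 0.0466, 'm': 0.0536} [ 0.  -0.8 -0.1  0.7  0.7 -0.8 -0.3  0.3]
now t 16.7333 th 270.7647168940658 rpm 9.303172596288045 max 11.148253726064741
in-band since 11.195799999999865
[[[-0.0201, -0.0041, 0.0034], 0], [[-0.0183, -0.0037, 0.0075], 0], [[-0.016, -0.0032, 0.011], 0], [[-0.0131, -0.0027, 0.0139], 0], [[-0.01, -0.002, 0.0161], 0], [[-0.0065, -0.0013, 0.0176], 0], [[-0.0029, -0.0006, 0.0184], 0], [[0.0007, 0.0001, 0.0184], 0], [[0.0041, 0.0009, 0.0176], 0], [[0.0072, 0.0014, 0.0164], 0]]
[np.float64(9.6), np.float64(9.8), np.float64(9.94), np.float64(10.02), np.float64(10.08), np.float64(10.12), np.float64(10.15), np.float64(10.16), np.float64(10.18), np.float64(10.18)] (np.float64(2.3), np.float64(10.18), 320.7)
```

>>> jog_arm([
  [[-0.0201,-0.0041,0.0034],0],
  [[-0.0183,-0.0037,0.0075],0],
  [[-0.016,-0.0032,0.011],0],
  [[-0.0131,-0.0027,0.0139],0],
  [[-0.01,-0.002,0.0161],0],
  [[-0.0065,-0.0013,0.0176],0],
  [[-0.0029,-0.0006,0.0184],0],
  [[0.0007,0.0001,0.0184],0],
  [[0.0041,0.0009,0.0176],0],
  [[0.0072,0.0014,0.0164],0],
])

```text
clock: 17.57
tcp_pos: [0.5309, -0.1414, 0.1616]
ee_rot: [0.001, 0.632, 0.775, 0.001]
contact_force: [13.6, -0.8, -11.3]
width: 0.0269
grip_force: 63.8
```

```bash
python3 nxt.py 1 10.2 .5
```

```text
tcp err mm [0.3 0.2 0.7] alpha lag deg 359.43 R 0.07512743526965598 F [ 13.6  -0.8 -11.3]
pred 319.38613908052724 10.032363151730525 meas (17.5667, np.float64(316.88613908052724), np.float64(1.805592121207476), 5315)
{'I': 0.1144, 'c': 0.1338, 'd': 0.0801, 'b': 0.0469, 'm': 0.0553} [ 0.1 -0.7 -0.1  0.6  0.7 -0.7 -0.4 -0.4  0.6]
now t 17.6167 th 320.61767786895274 rpm 9.043162147251952 max 11.207414818673612
in-band since 11.512466666666514
[[[0.0116, 0.0024, 0.0162], 0], [[0.0139, 0.0028, 0.0128], 0], [[0.0155, 0.0031, 0.0093], 0], [[0.0164, 0.0033, 0.006], 0], [[0.0168, 0.0034, 0.0026], 0], [[0.0166, 0.0034, -0.0005], 0], [[0.0158, 0.0032, -0.0035], 0], [[0.0148, 0.003, -0.006], 0], [[0.0132, 0.0027, -0.0084], 0], [[0.0114, 0.0023, -0.0103], 0]]
[np.float64(9.43), np.float64(9.69), np.float64(9.86), np.float64(9.97), np.float64(10.05), np.float64(10.1), np.float64(10.13), np.float64(10.15), np.float64(10.17), np.float64(10.18)] (np.float64(1.99), np.float64(10.18), 370.2)
```

>>> jog_arm([
  [[0.0116,0.0024,0.0162],0],
  [[0.0139,0.0028,0.0128],0],
  [[0.0155,0.0031,0.0093],0],
  [[0.0164,0.0033,0.006],0],
  [[0.0168,0.0034,0.0026],0],
  [[0.0166,0.0034,-0.0005],0],
  [[0.0158,0.0032,-0.0035],0],
  [[0.0148,0.003,-0.006],0],
  [[0.0132,0.0027,-0.0084],0],
  [[0.0114,0.0023,-0.0103],0],
])

```text
clock: 18.45
tcp_pos: [0.6473, -0.118, 0.1747]
ee_rot: [-0.0, 0.632, 0.775, -0.0]
contact_force: [-3.5, -1.6, -0.9]
width: 0.0266
grip_force: 65.0
```

```bash
python3 nxt.py 0 10.2 .5
```

```text
tcp err mm [-0.2 -0.1 -0.7] alpha lag deg 359.68 R 0.07436688766845287 F [-3.5 -1.6 -0.9]
{'I': 0.1144, 'c': 0.1338, 'd': 0.0801, 'b': 0.0469, 'm': 0.0553} [ 0.1 -0.7 -0.1  0.6  0.7 -0.7 -0.4 -0.4  0.6]
now t 18.45 th 369.0206192668655 rpm 10.070707991399289 max 11.207414818673612
in-band since 11.512466666666514
[[[0.0096, 0.0019, -0.012], 0], [[0.0074, 0.0015, -0.0132], 0], [[0.0051, 0.0011, -0.0139], 0], [[0.0028, 0.0005, -0.0143], 0], [[0.0007, 0.0002, -0.0142], 0], [[-0.0015, -0.0003, -0.014], 0], [[-0.0034, -0.0007, -0.0133], 0], [[-0.0051, -0.0011, -0.0126], 0], [[-0.0068, -0.0013, -0.0114], 0], [[-0.0082, -0.0017, -0.0103], 0]]
[np.float64(10.11), np.float64(10.14), np.float64(10.16), np.float64(10.17), np.float64(10.18), np.float64(10.19), np.float64(10.19), np.float64(10.19), np.float64(10.2), np.float64(10.2)] (np.float64(1.69), np.float64(10.2), 419.8)
```

>>> jog_arm([
  [[0.0096,0.0019,-0.012],0],
  [[0.0074,0.0015,-0.0132],0],
  [[0.0051,0.0011,-0.0139],0],
  [[0.0028,0.0005,-0.0143],0],
  [[0.0007,0.0002,-0.0142],0],
  [[-0.0015,-0.0003,-0.014],0],
  [[-0.0034,-0.0007,-0.0133],0],
  [[-0.0051,-0.0011,-0.0126],0],
  [[-0.0068,-0.0013,-0.0114],0],
  [[-0.0082,-0.0017,-0.0103],0],
])

```text
clock: 19.28
tcp_pos: [0.6474, -0.118, 0.0711]
ee_rot: [0.0, 0.632, 0.775, 0.0]
contact_force: [-3.1, -0.4, 4.9]
width: 0.0268
grip_force: 65.7
```

```bash
python3 nxt.py 1 10.2 .5
```

```text
tcp err mm [-0.6 -0.2 -1. ] alpha lag deg 359.11 R 0.07525343795941376 F [-3.1 -0.4  4.9]
pred 419.69847676277374 10.226062302025772 meas (19.2833, np.float64(417.69847676277374), np.float64(1.7735008020997258), 5554)
{'I': 0.1099, 'c': 0.1327, 'd': 0.0792, 'b': 0.0471, 'm': 0.0561} [ 0.1 -0.7 -0.1  0.6  0.8 -0.6 -0.4 -0.7 -0.1  0.5]
now t 19.3333 th 421.1776551521744 rpm 9.630526872414501 max 11.240805950298952
in-band since 11.51663333333318
[[[-0.0101, -0.002, -0.0094], 0], [[-0.0111, -0.0023, -0.0076], 0], [[-0.0117, -0.0023, -0.0058], 0], [[-0.0121, -0.0025, -0.0039], 0], [[-0.0125, -0.0025, -0.0022], 0], [[-0.0125, -0.0026, -0.0005], 0], [[-0.0124, -0.0025, 0.0013], 0], [[-0.0122, -0.0025, 0.003], 0], [[-0.0117, -0.0023, 0.0047], 0], [[-0.011, -0.0022, 0.0063], 0]]
[np.float64(9.82), np.float64(9.95), np.float64(10.03), np.float64(10.09), np.float64(10.12), np.float64(10.15), np.float64(10.17), np.float64(10.18), np.float64(10.19), np.float64(10.19)] (np.float64(1.65), np.float64(10.19), 471.5)
```

>>> jog_arm([
  [[-0.0101,-0.002,-0.0094],0],
  [[-0.0111,-0.0023,-0.0076],0],
  [[-0.0117,-0.0023,-0.0058],0],
  [[-0.0121,-0.0025,-0.0039],0],
  [[-0.0125,-0.0025,-0.0022],0],
  [[-0.0125,-0.0026,-0.0005],0],
  [[-0.0124,-0.0025,0.0013],0],
  [[-0.0122,-0.0025,0.003],0],
  [[-0.0117,-0.0023,0.0047],0],
  [[-0.011,-0.0022,0.0063],0],
])

```text
clock: 20.17
tcp_pos: [0.5528, -0.1371, 0.0609]
ee_rot: [-0.0, 0.632, 0.775, -0.0]
contact_force: [1.0, -1.1, 0.3]
width: 0.0269
grip_force: 65.2
```

```bash
python3 nxt.py 1 10.2 .5
```

```text
tcp err mm [-1.4 -0.3  0.1] alpha lag deg 359.07 R 0.0757162428502431 F [ 1.  -1.1  0.3]
pred 470.64964175857426 10.093263236348946 meas (20.1667, np.float64(471.14964175857426), np.float64(1.5990217385292207), 5308)
{'I': 0.1108, 'c': 0.133, 'd': 0.0792, 'b': 0.0472, 'm': 0.0562} [ 0.1 -0.7 -0.1  0.5  0.7 -0.6 -0.4 -0.6  0.   0.8 -0.4]
now t 20.2167 th 473.99593649426447 rpm 9.493120575257258 max 11.24621172106455
in-band since 11.51663333333318
[[[-0.011, -0.0023, 0.0087], 0], [[-0.0095, -0.0019, 0.0101], 0], [[-0.0078, -0.0016, 0.0113], 0], [[-0.0062, -0.0012, 0.0124], 0], [[-0.0042, -0.0009, 0.0132], 0], [[-0.0024, -0.0005, 0.0139], 0], [[-0.0002, -0.0, 0.0142], 0], [[0.0019, 0.0004, 0.0143], 0], [[0.0041, 0.0008, 0.0141], 0], [[0.0063, 0.0013, 0.0134], 0]]
[np.float64(9.73), np.float64(9.89), np.float64(9.99), np.float64(10.06), np.float64(10.11), np.float64(10.14), np.float64(10.16), np.float64(10.17), np.float64(10.18), np.float64(10.19)] (np.float64(1.91), np.float64(10.19), 524.2)
```

>>> jog_arm([
  [[-0.011,-0.0023,0.0087],0],
  [[-0.0095,-0.0019,0.0101],0],
  [[-0.0078,-0.0016,0.0113],0],
  [[-0.0062,-0.0012,0.0124],0],
  [[-0.0042,-0.0009,0.0132],0],
  [[-0.0024,-0.0005,0.0139],0],
  [[-0.0002,-0.0,0.0142],0],
  [[0.0019,0.0004,0.0143],0],
  [[0.0041,0.0008,0.0141],0],
  [[0.0063,0.0013,0.0134],0],
])

```text
clock: 21.05
tcp_pos: [0.5314, -0.1414, 0.1623]
ee_rot: [0.0, 0.632, 0.775, 0.0]
contact_force: [9.5, -0.0, -7.5]
width: 0.0268
grip_force: 64.2
```

```bash
sed 's/lambda \*a:wt/lambda t,th,w:min(wt,np.sqrt(max(0,2*.35*(4*np.pi-th-w*T\/2))))/' nxt.py > stop.py; python3 stop.py 1 10.2 .5
```

```text
tcp err mm [0.5 0.1 1. ] alpha lag deg 359.13 R 0.0750983583544229 F [ 9.5 -0.  -7.5]
pred 523.2359834003204 10.10341544306457 meas (21.05, np.float64(524.7359834003205), np.float64(1.5814515426349136), 5168)
{'I': 0.1117, 'c': 0.1335, 'd': 0.0788, 'b': 0.0478, 'm': 0.0573} [ 0.1 -0.8 -0.3  0.2  0.6 -0.5 -0.1 -0.4  0.2  1.   0.2 -1. ]
now t 21.1 th 526.9623910111305 rpm 9.412265208041608 max 11.29160447237493
in-band since 11.520799999999847
[[[0.0095, 0.0019, 0.0137], 0], [[0.0116, 0.0023, 0.0115], 0], [[0.0133, 0.0028, 0.0094], 0], [[0.0149, 0.003, 0.0068], 0], [[0.0159, 0.0032, 0.004], 0], [[0.0165, 0.0033, 0.0011], 0], [[0.0167, 0.0034, -0.002], 0], [[0.0163, 0.0033, -0.0051], 0], [[0.0152, 0.0031, -0.0083], 0], [[0.0137, 0.0028, -0.0112], 0]]
[np.float64(9.68), np.float64(9.85), np.float64(9.97), np.float64(10.05), np.float64(10.1), np.float64(10.13), np.float64(10.16), np.float64(10.17), np.float64(10.18), np.float64(10.19)] (np.float64(2.29), np.float64(10.19), 577.0)
```

>>> jog_arm([
  [[0.0095,0.0019,0.0137],0],
  [[0.0116,0.0023,0.0115],0],
  [[0.0133,0.0028,0.0094],0],
  [[0.0149,0.003,0.0068],0],
  [[0.0159,0.0032,0.004],0],
  [[0.0165,0.0033,0.0011],0],
  [[0.0167,0.0034,-0.002],0],
  [[0.0163,0.0033,-0.0051],0],
  [[0.0152,0.0031,-0.0083],0],
  [[0.0137,0.0028,-0.0112],0],
])

```text
clock: 21.93
tcp_pos: [0.6455, -0.1184, 0.1766]
ee_rot: [-0.001, 0.632, 0.775, -0.001]
contact_force: [-4.8, -1.8, -2.3]
width: 0.0262
grip_force: 64.9
```

```bash
python3 stop.py 1 10.2 .5
```

```text
tcp err mm [-0.3 -0.1 -0.6] alpha lag deg 359.81 R 0.07431323266897885 F [-4.8 -1.8 -2.3]
pred 575.6936186780979 10.08816552724471 meas (21.9333, np.float64(576.6936186780979), np.float64(1.5691454173535375), 5229)
{'I': 0.1118, 'c': 0.1336, 'd': 0.0783, 'b': 0.0482, 'm': 0.0579} [ 0.  -0.8 -0.4  0.1  0.5 -0.4  0.1 -0.3  0.2  1.1  0.3 -0.7 -0.7]
now t 21.9833 th 578.9836784714245 rpm 9.33557721851628 max 11.319024815615636
in-band since 11.520799999999847
[[[0.0123, 0.0025, -0.0151], 0], [[0.0088, 0.0017, -0.0172], 0], [[0.0052, 0.0011, -0.0185], 0], [[0.0014, 0.0003, -0.0191], 0], [[-0.0025, -0.0005, -0.019], 0], [[-0.0062, -0.0013, -0.0181], 0], [[-0.0098, -0.002, -0.0165], 0], [[-0.0128, -0.0026, -0.0141], 0], [[-0.0155, -0.0031, -0.0112], 0], [[-0.0173, -0.0035, -0.0077], 0]]
[np.float64(9.62), np.float64(9.82), np.float64(9.95), np.float64(10.03), np.float64(10.09), np.float64(10.13), np.float64(10.15), np.float64(10.17), np.float64(10.18), np.float64(10.19)] (np.float64(2.48), np.float64(10.19), 628.9)
```

>>> jog_arm([
  [[0.0123,0.0025,-0.0151],0],
  [[0.0088,0.0017,-0.0172],0],
  [[0.0052,0.0011,-0.0185],0],
  [[0.0014,0.0003,-0.0191],0],
  [[-0.0025,-0.0005,-0.019],0],
  [[-0.0062,-0.0013,-0.0181],0],
  [[-0.0098,-0.002,-0.0165],0],
  [[-0.0128,-0.0026,-0.0141],0],
  [[-0.0155,-0.0031,-0.0112],0],
  [[-0.0173,-0.0035,-0.0077],0],
])

```text
clock: 22.82
tcp_pos: [0.6165, -0.1242, 0.0513]
ee_rot: [0.0, 0.632, 0.775, 0.0]
contact_force: [-3.6, 0.3, 15.7]
width: 0.0265
grip_force: 67.2
```

```bash
python3 stop.py 1 10.2 .5
```

```text
tcp err mm [-0.1 -0.  -0.7] alpha lag deg 359.75 R 0.07569218097287202 F [-3.6  0.3 15.7]
pred 627.6366776927583 10.044267631213954 meas (22.8167, np.float64(627.8866776927583), np.float64(1.7265096808073719), 5546)
{'I': 0.112, 'c': 0.1335, 'd': 0.0782, 'b': 0.0482, 'm': 0.0579} [ 0.  -0.8 -0.4  0.   0.5 -0.4  0.1 -0.2  0.3  1.1  0.4 -0.6 -0.6 -0.4]
now t 22.8667 th 630.6335689234448 rpm 9.13891460430965 max 11.321526286558747
in-band since 11.520799999999847
[[[-0.0194, -0.0039, -0.0039], 0], [[-0.0186, -0.0038, 0.0001], 0], [[-0.0172, -0.0035, 0.0037], 0], [[-0.0155, -0.0031, 0.0066], 0], [[-0.0135, -0.0028, 0.0089], 0], [[-0.0114, -0.0023, 0.0107], 0], [[-0.0091, -0.0018, 0.0121], 0], [[-0.0069, -0.0014, 0.0128], 0], [[-0.0047, -0.001, 0.0132], 0], [[-0.0026, -0.0005, 0.0133], 0]]
[np.float64(9.38), np.float64(9.44), np.float64(9.4), np.float64(9.27), np.float64(9.09), np.float64(8.87), np.float64(8.62), np.float64(8.36), np.float64(8.08), np.float64(7.8)] (np.float64(1.73), np.float64(7.8), 675.1)
```

>>> jog_arm([
  [[-0.0194,-0.0039,-0.0039],0],
  [[-0.0186,-0.0038,0.0001],0],
  [[-0.0172,-0.0035,0.0037],0],
  [[-0.0155,-0.0031,0.0066],0],
  [[-0.0135,-0.0028,0.0089],0],
  [[-0.0114,-0.0023,0.0107],0],
  [[-0.0091,-0.0018,0.0121],0],
  [[-0.0069,-0.0014,0.0128],0],
  [[-0.0047,-0.001,0.0132],0],
  [[-0.0026,-0.0005,0.0133],0],
])

```text
clock: 23.7
tcp_pos: [0.5211, -0.1434, 0.1142]
ee_rot: [-0.0, 0.632, 0.775, -0.0]
contact_force: [3.0, 0.3, -1.9]
width: 0.027
grip_force: 64.9
```

```bash
python3 stop.py 1 10.2 .5
```

```text
tcp err mm [-0.5 -0.   0.2] alpha lag deg 359.79 R 0.0754259413273464 F [ 3.   0.3 -1.9]
pred 674.0229268278013 7.731395394445576 meas (23.7, np.float64(673.0229268278013), np.float64(1.8186444428027448), 5270)
{'I': 0.1108, 'c': 0.1337, 'd': 0.0786, 'b': 0.048, 'm': 0.0583} [ 0.  -0.9 -0.5  0.   0.6 -0.3  0.2 -0.2  0.2  0.9  0.2 -0.7 -0.6 -0.5
  0.6]
now t 23.75 th 676.0060400698828 rpm 6.903641582591531 max 11.338281200051526
in-band since 23.754133333332486
[[[-0.0007, -0.0001, 0.0144], 0], [[0.0013, 0.0002, 0.0134], 0], [[0.0029, 0.0006, 0.0123], 0], [[0.0042, 0.0009, 0.0111], 0], [[0.0052, 0.001, 0.0099], 0], [[0.0059, 0.0012, 0.0087], 0], [[0.0065, 0.0013, 0.0076], 0], [[0.0068, 0.0014, 0.0064], 0], [[0.007, 0.0014, 0.0054], 0], [[0.0069, 0.0014, 0.0044], 0]]
[np.float64(6.89), np.float64(6.78), np.float64(6.62), np.float64(6.41), np.float64(6.16), np.float64(5.9), np.float64(5.61), np.float64(5.32), np.float64(5.02), np.float64(4.7)] (np.float64(1.07), np.float64(4.7), 706.2)
```

>>> jog_arm([
  [[-0.0007,-0.0001,0.0144],0],
  [[0.0013,0.0002,0.0134],0],
  [[0.0029,0.0006,0.0123],0],
  [[0.0042,0.0009,0.0111],0],
  [[0.0052,0.001,0.0099],0],
  [[0.0059,0.0012,0.0087],0],
  [[0.0065,0.0013,0.0076],0],
  [[0.0068,0.0014,0.0064],0],
  [[0.007,0.0014,0.0054],0],
  [[0.0069,0.0014,0.0044],0],
])

```text
clock: 24.58
tcp_pos: [0.5584, -0.1359, 0.1886]
ee_rot: [-0.0, 0.632, 0.775, -0.0]
contact_force: [2.9, -0.7, -6.9]
width: 0.0267
grip_force: 64.3
```

```bash
python3 stop.py 1 10.2 .5
```

```text
tcp err mm [ 0.1  0.1 -0.3] alpha lag deg 0.05 R 0.07473628036863537 F [ 2.9 -0.7 -6.9]
pred 705.3553768672906 4.682712968618359 meas (24.583299999999998, np.float64(705.3553768672906), np.float64(1.7947374625931074), 5075)
{'I': 0.1107, 'c': 0.1337, 'd': 0.0787, 'b': 0.048, 'm': 0.0583} [ 0.  -0.9 -0.5  0.   0.6 -0.3  0.2 -0.2  0.2  0.9  0.3 -0.7 -0.6 -0.5
  0.6 -0. ]
now t 24.6333 th 706.6875736605604 rpm 4.166477232144755 max 11.339286770577123
in-band since 24.633299999999103
[[[0.0075, 0.0015, 0.0039], 0], [[0.0071, 0.0015, 0.0029], 0], [[0.0068, 0.0013, 0.0021], 0], [[0.0062, 0.0013, 0.0014], 0], [[0.0056, 0.0012, 0.001], 0], [[0.0052, 0.001, 0.0005], 0], [[0.0044, 0.0009, 0.0002], 0], [[0.0037, 0.0007, 0.0001], 0], [[0.0023, 0.0005, -0.0001], 0], [[0.002, 0.0004, -0.0001], 0]]
[np.float64(4.01), np.float64(3.8), np.float64(3.55), np.float64(3.27), np.float64(2.96), np.float64(2.63), np.float64(2.28), np.float64(1.88), np.float64(1.38), np.float64(0.92)] (np.float64(0.27), np.float64(0.92), 720.8)
```

>>> jog_arm([
  [[0.0075,0.0015,0.0039],0],
  [[0.0071,0.0015,0.0029],0],
  [[0.0068,0.0013,0.0021],0],
  [[0.0062,0.0013,0.0014],0],
  [[0.0056,0.0012,0.001],0],
  [[0.0052,0.001,0.0005],0],
  [[0.0044,0.0009,0.0002],0],
  [[0.0037,0.0007,0.0001],0],
  [[0.0023,0.0005,-0.0001],0],
  [[0.002,0.0004,-0.0001],0],
])

```text
clock: 25.47
tcp_pos: [0.5987, -0.1278, 0.1979]
ee_rot: [-0.0, 0.632, 0.775, -0.0]
contact_force: [-1.4, -0.4, -6.3]
width: 0.0266
grip_force: 64.4
```

>>> jog_arm([
  [[0,0,0],0],
  [[0,0,0],0],
  [[0,0,0],0],
  [[0,0,0],0],
  [[0,0,0],0],
  [[0,0,0],0],
  [[0,0,0],0],
  [[0,0,0],0],
  [[0,0,0],0],
  [[0,0,0],0],
])

```text
clock: 26.3
tcp_pos: [0.5986, -0.1278, 0.1979]
ee_rot: [-0.0, 0.632, 0.775, -0.0]
contact_force: [-1.1, 0.2, -11.0]
width: 0.0267
grip_force: 64.0
```

Run:
```python
from plan import *
l=load()
s=manip.observe(); print(s['tcp_pos'],s['clock'],s['contact_force'])
Ls=[]
for n in('top','side'):
    f,W,_,_=grab(n); L=barrel_pts(W); save(f,f'pics/{n}9.png'); Ls.append(L); 
    g=np.arange(-22,22.1,.25); c=[barrel_cost(L,np.deg2rad(a)) for a in g]; print(n,g[np.argmin(c)],barrel_angle([L]))
    G=loc(W.reshape(-1,3)); r=G[(abs(G[:,1])<.06)&(abs(G[:,0])<.034)&(G[:,2]>.26)&(G[:,2]<.3)]
    h=r[abs(r[:,2]-np.median(r[:,2]))<.003]; print(' hatch face z',np.median(h[:,2]),'tilt deg',-np.rad2deg(np.arctan(np.polyfit(h[:,0],h[:,2],1)[0])))
o=cv2.imread('pics/top9.png')[150:310,180:400]; o2=cv2.imread('pics/side9.png')[150:330,260:440]
cv2.imwrite('pics/end.png',np.hstack([cv2.resize(o,(420,400)),cv2.resize(o2,(380,400))]))
th,w,_=sim(l,fit(l)[0],s['clock']); print(np.rad2deg(th)-720)
```

```text
[ 0.59855507 -0.12784198  0.19790444] 26.3 [ -1.0951671    0.17994252 -10.99790009]
top -1.0 (np.float64(-1.1), np.float64(1.835424953228361), np.float64(2.7819020481808043), 5241)
 hatch face z 0.27732491746850907 tilt deg -0.37053161830096804
side 0.25 (np.float64(-0.7000000000000001), np.float64(2.628239707147821), np.float64(3.5652610292766824), 2907)
 hatch face z 0.2781882945782036 tilt deg 0.12005499168277113
0.7256246782078506
```

View pics/end.png

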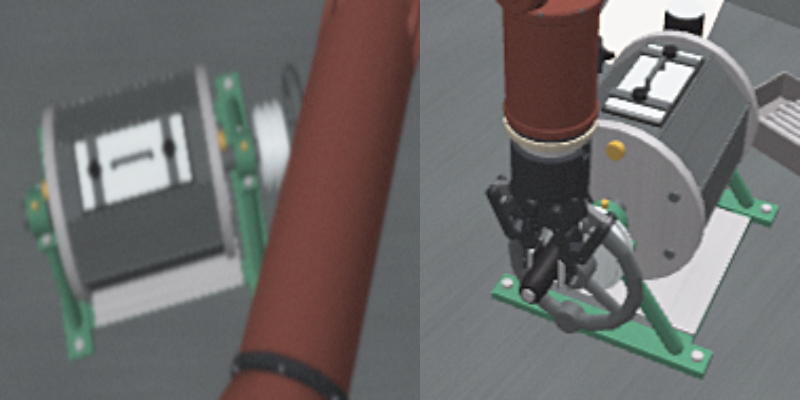

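The hatch plate now faces straight up, with its middle at crop (132,160) in the top view, within about 1°. The barrel is at rest, so I'll release and lift clear.

>>> jog_arm([
  [[0,0,0],0],
  [[0,0,0],0],
  [[0,0,0],0],
  [[0,0,0],0],
  [[0,0,0],0],
  [[0,0,0],0],
  [[0,0,0],0],
  [[0,0,0],0],
  [[0,0,0],0],
  [[0,0,0],0],
], grip=-1)

```text
clock: 27.23
tcp_pos: [0.5987, -0.1278, 0.1981]
ee_rot: [-0.0, 0.632, 0.775, -0.0]
contact_force: [0.2, 0.4, -0.6]
width: 0.085
grip_force: 0.0
```

>>> jog_arm([
  [[0,0,0.02],0],
  [[0,0,0.025],0],
  [[0,0,0.025],0],
  [[0,0,0.03],0],
  [[0,0,0.03],0],
  [[0,0,0.03],0],
  [[0,0,0.02],0],
  [[0,0,0.01],0],
  [[0,0,0],0],
  [[0,0,0],0],
])

```text
clock: 28.07
tcp_pos: [0.5987, -0.1278, 0.3494]
ee_rot: [-0.0, 0.632, 0.775, -0.0]
contact_force: [-0.7, 0.5, -0.0]
width: 0.0852
grip_force: 0.0
```

Run:
```python
from plan import *
s=manip.observe(); print(s['tcp_pos'],s['width'],s['contact_force'],s['clock'])
t,m=measure(None); print(m)
if abs(m[0])<4 and s['width']>.08: print(manip.finish_job())
```

```text
[ 0.598679   -0.12782614  0.34943355] 0.08515274576510856 [-0.70055273  0.50810497 -0.00419859] 28.0667
(np.float64(-1.1), np.float64(1.847429106479565), np.float64(2.792087389256466), 5243)
the job is handed in; nothing more can be done
None
```

I handed the job in at about 28 s: by my camera-fitted estimate the barrel held 8–12 turns a minute for about 11 s and peaked near 11.3, then came to rest with the hatch within about 1° of straight up, and I let go of the handle and lifted clear; the first grasp missed because the fingertips sit about 28 mm above the reported TCP, which nudged the handle about 13° before I regripped it.

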